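# Brush out the bore of a plaster mould collar and hang the brush back in its rack

## Robot

A 6-joint arm with a two-finger parallel gripper is mounted at the origin on the work surface; the furniture and walls round the work are solid. World frame = base frame: x ahead of the robot, y to its left, z up, the work surface at z = 0. Lengths are in m, angles in rad, forces in N, time in s.
With the tool pointing down it reaches from about 0.3 to 0.875 m from the base axis. Payload 6.4 kg.
Tool frame: the origin (TCP) lies between the finger pads; the fingertips stand 8 mm ahead of it and the grasp point (between the pads) lies 11 mm behind it; z points along the fingers, x is the direction in which the jaws open and shut, and the axes are right-handed (so a half turn about z gives the same grasp; the last joint's range is limited). The gripper opens to 85 mm and grips with 20 to 120 N. Pads are 22 mm wide; open, the fingers measure 114 mm over their backs; the gripper's body (76 mm by 85 mm) begins 54 mm behind the grasp point. The pads swing forward as they close: fully open they stand 13 mm farther back than shut.
Start: joints at [0.946, 0.181, 1.607, -0, 1.354, -0.206], TCP at [0.234, 0.525, 0.239] pointing down, gripper open.
Joint ranges: [-2.99, 2.99], [-0.89, 2.07], [0.3, 2.58], [-1.14, 4.28], [0, 2.63], [-3.12, 3.12]. Speed limits (rad/s): [2.57, 2.57, 3.01, 3.14, 3.14, 3.14].

## Interface

Orientations are given as a unit quaternion [w, x, y, z].
In Python, from bench import ctrl gives the robot as it stands.
- The arm moves only by the tool drive_tool, never from a script. Its argument "commands" is a list of rows, each an object of numbers: "gripper": the closure, from 0 (fully open) to 1 (shut); "dx", "dy", "dz": the shift along the tool's x, y, z in cm; "turn": the turn about the tool's z in degrees. A call has 1 to 20 rows; each row is the pose to reach, as a shift and turn from the pose commanded when the call began, along the tool's axes at that moment; what a row does not reach only later rows make up. A row lasts 1/8 s, in which the tool goes at most 62.5 mm and 10.7 degrees, less where a joint would pass 70% of its speed; a pose out of reach is approached as far as the arm can. A call with a gripper value outside its range is refused whole. The fingers move at their own pace and stop on an object; the grip force is fixed at half the most. Time passes only in rows, so rows that repeat a pose let the fingers close. It gives the time, the measured TCP pose, the force and the opening at its end, in the units of the state.
- ctrl.get_obs(): the state, without advancing time (a new reading comes with each control period).
- ctrl.camera(name): name is "side" or "top" or "wrist"; returns a dict with "image" (384x512x3 uint8, red, green, blue), "mtx" (3x3 intrinsics, pixels), "k1" (the pictures are not rectified: a ray, as slopes to the right and down, at radius r is drawn at 1 + k1 r^2 times it, then the intrinsics apply), "R" (3x3) and "t" (3): a world point X has camera coordinates R X + t. Camera axes: x right, y down, z forward; pixel columns grow to the right and rows downward; lengths in m; the calibration is good to about 2 mm. A picture is of the moment at which its call begins. There is no depth.
- ctrl.hand_in(): hands the job in, once; it reports no verdict.
The state is a dict: "time_s": time; "q": joint angles; "dq": joint speeds; "joint_efforts": joint torques, N m; "eef_pos": TCP position; "eef_rot": TCP orientation; "wrist_force": force on the tool from outside, world axes, zero at the start; "torque": the same for the moment, N m; "opening": opening from 0.0 (shut) to 1.0 (fully open).
Only numpy, scipy, OpenCV 4.12 (cv2) and the standard library are available. Lean on these libraries where they do the work, as an engineer would, in place of code of your own. Each camera call takes 0.05 s, during which the arm holds its last target.

## Task

Take the middle-sized of the three brushes out of its slot in the rack and scrub the inside wall of the round plaster mould collar with it: at least two full up-and-down strokes with the bristles rubbing along the side nearest the robot, then at least two along the far side, each stroke running from the bench up until about half of the bristles stand out of the mouth. Then hang the brush back in its slot, seated behind the rail's lip, and let it go; do not shove the collar about or disturb anything else.

Things in the scene. Friction and masses are not known exactly. Their poses are not given: they have to be found in the camera images.
- brush: Middle-sized brush, 225 mm long, 100 g, hanging bristles down in one of the rack's slots. Origin: centre of the bristle end; z up the handle, x the broad way of its flat shank (-x leads out of the slot), y across its thickness. Going up z: bristles 56 mm across (0 to 62 mm), wire stem (to 98), ferrule 15 mm across (to 108), flat shank, then wooden bolster 34 (x) by 24 mm (150 to 162), then grip.
- brush_grip (a point): Where to hold the middle-sized brush: on its axis, 195 mm above the bristle end. The rounded wooden grip is 30 mm (x) by 19 mm (y) and runs from 162 to 225 mm above the bristle end; hold it across y.
- brush_shank (a point): Middle of the flat steel shank of the middle-sized brush, 128 mm above the bristle end; the shank is 22 mm (x) by 9 mm (y) and runs from 108 to 150 mm above the bristle end.
- bristle_mid (a point): Middle of the bristles of the middle-sized brush, 31 mm above the bristle end; moves with the bristles when the stem bends. The wire stem is springy: it bends any way about a point 100 mm above the bristle end, 0.5 N m/rad, up to 0.4 rad: a handle held 10 mm past first wall contact presses with about 2 N. Both ends of the bristles are rounded off by 8 mm. Handle and shank are rigid.
- rack: Wooden brush rack, fixed, 300 mm long (y), 245 mm high. Origin at bench level below the middle slot's hanging place; z up, y along the rail; its slots open to -x, towards the robot. End boards at y = +-141 mm up to z = 240 mm; a board at x = -25 to 45 mm lies below the bristles, top z = 24 mm.
- rack_rail (a point): On top of the rack's rail (z = 245 mm) at the middle slot's hanging place, above the rack's origin. Three slots at y = -85, 0, +85 mm, 14 mm wide, open from x = -31 mm and ending at x = +14 mm, through the 14 mm thick rail. A hung brush rests with its bolster's underside on the rail, shank in the slot, axis at x = 0 within some mm, bristle end at z = 95 mm.
- rack_lip (a point): Top of the lip along the rail's front edge, before the middle slot: 6 mm above the rail (z = 251 mm), x = -31 to -24 mm. The bristles do not pass through the slot: raise a brush more than 6 mm (10 to 25 mm is right), slide it level to -x by at least 45 mm until the shank has left the slot; hang it up the reverse way.
- mould: White round plaster collar of a cup mould, loose on the bench, about 0.7 kg, 128 mm across and 80 mm high with an open bore through it, so that the bench is its floor. Origin: centre of its underside, z up; x points away from the robot, so that the side of the bore nearest the robot is at -x and the far side at +x. Bore radius 37 to 39 mm at the bench, about 39 at mid height, widening to 41 to 45 mm at the mouth. It slides on the bench if pushed with more than about 3 N.
- brush_slim: Built like the middle-sized brush (same handle, shank, hanging height, origin and axes) but with slim bristles 28 mm across and 75 mm long, rigid stem; hangs in another slot. Leave it alone.
- brush_fat: Built like the middle-sized brush (same handle, shank, hanging height, origin and axes) but with fat bristles 80 mm across and 66 mm long, rigid stem; hangs in another slot. Leave it alone.
- cast_cup: Grey clay cup, 100 mm across, 90 mm high, to the left of the collar; origin: centre of its underside, z up. Leave it alone.
- blue_jar: Blue screw-lid jar with a white lid, 60 mm across, 120 mm high, to the right of the collar; origin: centre of its underside, z up. Leave it alone.
Things that resemble listed ones, but are neither listed nor needed, are in the scene too. Leave any orange or red look-alike of the brush alone.

How it is judged:
By the outcome, as a careful person would: the job done as asked, in the order asked, and still so for the second after the job is handed in, with the robot touching nothing.
It also fails if it takes over 69 s, if anything falls off the work surface, if the arm or the gripper's body presses on something with over 40 N, if the wrist force passes 120 N, or if a joint passes its speed limit or range.

## Working session

There is one attempt and no reset: what is moved stays moved. The work goes in short steps, Python scripts to look and compute and a tool call to move; the robot and the scene stay as the last step left them, time stands still between calls to the robot, and variables do not carry over. Pictures are saved under pics/ and viewed, and the job is handed in when it is done.

Besides the shell and the picture viewer there is one more tool, called after "Call:" by a JSON object that holds its "fn" and its "kwargs", one argument or row to a line. drive_tool: Moves the arm, as the interface text tells. Its arguments: {"type":"object","properties":{"commands":{"type":"array","items":{"type":"object","properties":{"gripper":{"type":"number"},"dx":{"type":"number"},"dy":{"type":"number"},"dz":{"type":"number"},"turn":{"type":"number"}}}}},"required":["commands"]}

```bash
ls; mkdir -p pics; cat > h.py <<'E'
import numpy as np, cv2
from bench import ctrl
def cam(n):
    c=ctrl.camera(n); c['image']=np.asarray(c['image']); return c
def save(c,f,crop=None,s=1):
    im=c['image'][:,:,::-1].copy()
    if crop: u0,v0,u1,v1=crop; im=im[v0:v1,u0:u1]
    if s!=1: im=cv2.resize(im,None,fx=s,fy=s,interpolation=cv2.INTER_CUBIC)
    cv2.imwrite('pics/'+f,im)
def ray(c,u,v):
    M=np.array(c['mtx']);d=np.array([(u-M[0,2])/M[0,0],(v-M[1,2])/M[1,1]])
    rd=np.hypot(*d); r=rd
    for _ in range(30): r=rd/(1+c['k1']*r*r)
    if rd>0: d=d*r/rd
    R=np.array(c['R']);t=np.array(c['t'])
    o=-R.T@t; w=R.T@np.array([d[0],d[1],1.]); return o,w/np.linalg.norm(w)
def onz(c,u,v,z):
    o,w=ray(c,u,v); return o+w*(z-o[2])/w[2]
def onx(c,u,v,x):
    o,w=ray(c,u,v); return o+w*(x-o[0])/w[0]
def ony(c,u,v,y):
    o,w=ray(c,u,v); return o+w*(y-o[1])/w[1]
def tri(*prs):
    A=np.zeros((3,3));b=np.zeros(3)
    for c,u,v in prs:
        o,w=ray(c,u,v);P=np.eye(3)-np.outer(w,w);A+=P;b+=P@o
    return np.linalg.solve(A,b)
def proj(c,X):
    p=np.array(c['R'])@np.array(X)+np.array(c['t']); d=p[:2]/p[2]; d=d*(1+c['k1']*(d@d)); M=np.array(c['mtx'])
    return d[0]*M[0,0]+M[0,2], d[1]*M[1,1]+M[1,2]
E
python3 - <<'E'
from h import *
for n in['side','top','wrist']:
    c=cam(n);save(c,f'a_{n}.png',s=1.5);o=-np.array(c['R']).T@np.array(c['t']);print(n,o,np.array(c['R'])[2],c['k1'],c['mtx'][0])
o=ctrl.get_obs();print(o)
E
```

```text
pics
side [ 0.23890042 -0.83360556  0.86897413] [ 0.26680079  0.77011388 -0.57943244] -0.16030844345780562 [432.16309981   0.         253.50424102]
top [ 0.10807788 -0.05044655  1.02604254] [ 0.47854253  0.1743764  -0.86057534] -0.1387222097925749 [416.2938708    0.         245.78129871]
wrist [0.17374354 0.55262495 0.37297404] [ 0.23942576 -0.10864382 -0.96481699] -0.0554126184355855 [270.93927167   0.         257.00312354]
{'time_s': 0.15, 'q': array([ 9.45720240e-01,  1.81387132e-01,  1.60774841e+00,  4.38829450e-05,
        1.35378896e+00, -2.06313033e-01]), 'dq': array([-0.00017998, -0.00223774, -0.00404749,  0.00011103,  0.001906  ,
       -0.00052946]), 'joint_efforts': array([ 9.47748122e-04, -4.45262218e+01, -3.51689208e+01, -1.75659657e-04,
        5.83189423e-03,  3.35989387e-05]), 'eef_pos': array([0.23355617, 0.52499983, 0.23859613]), 'eef_rot': array([ 2.20648316e-04,  8.38641381e-01,  5.44683568e-01, -6.28672136e-04]), 'wrist_force': array([0.60507012, 0.01020283, 0.47683676]), 'torque': array([-0.03043016, -0.01604346,  0.04041156]), 'opening': 1.000348727454946}
```

View pics/a_side.png

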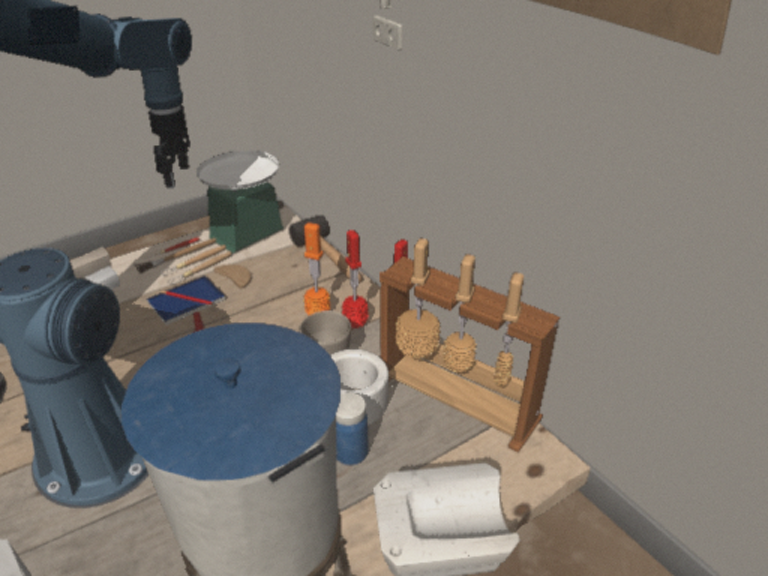

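View pics/a_top.png

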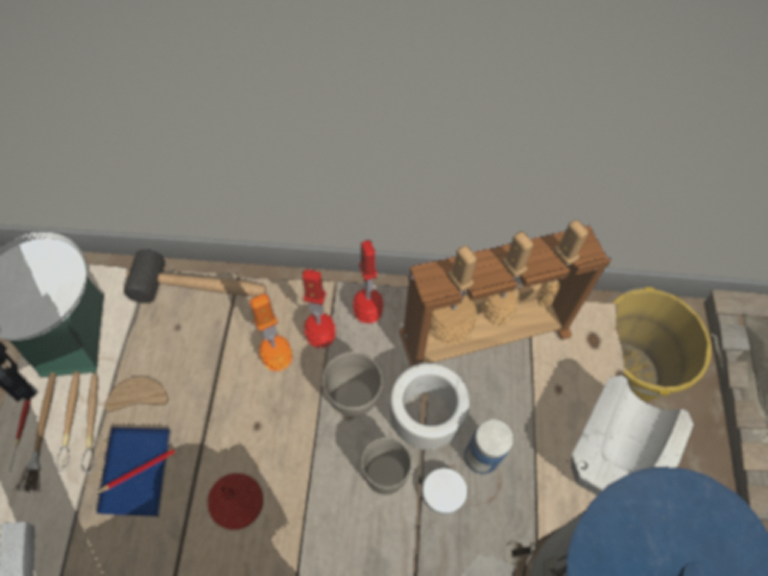

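View pics/a_wrist.png

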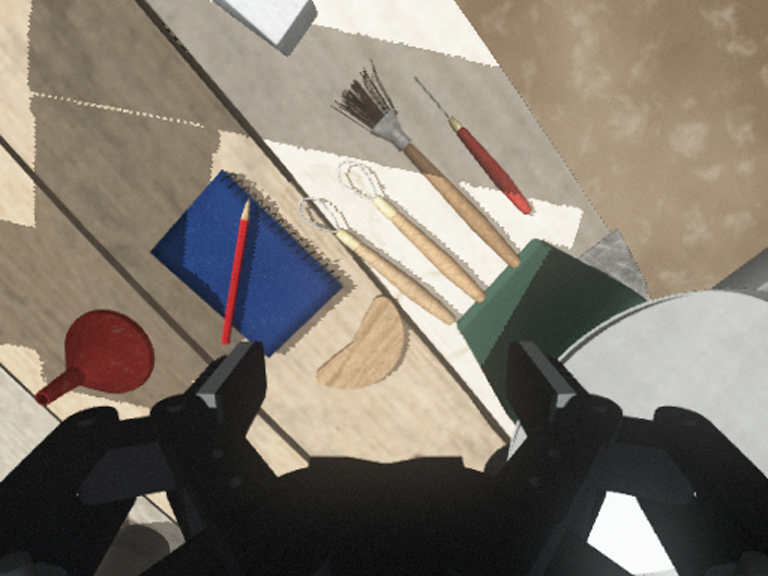

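The side view (1.5x) shows three wooden brushes in the rack: fat at (417,335), medium at (460,353) and slim at (505,368). The one meant hangs in the middle slot. The collar is at (430,405) in the top view. Next I'll enlarge both to confirm.

```bash
python3 - <<'E'
from h import *
c=cam('side');save(c,'b_side.png',(190,150,390,310),4)
c=cam('top');save(c,'b_top.png',(190,130,420,350),3)
E
```

```text
(no output)
```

View pics/b_side.png

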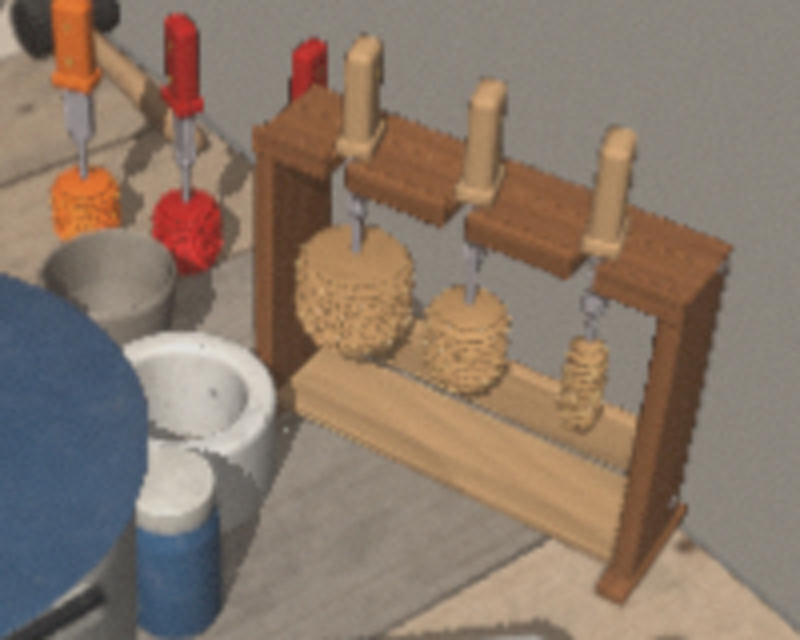

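View pics/b_top.png

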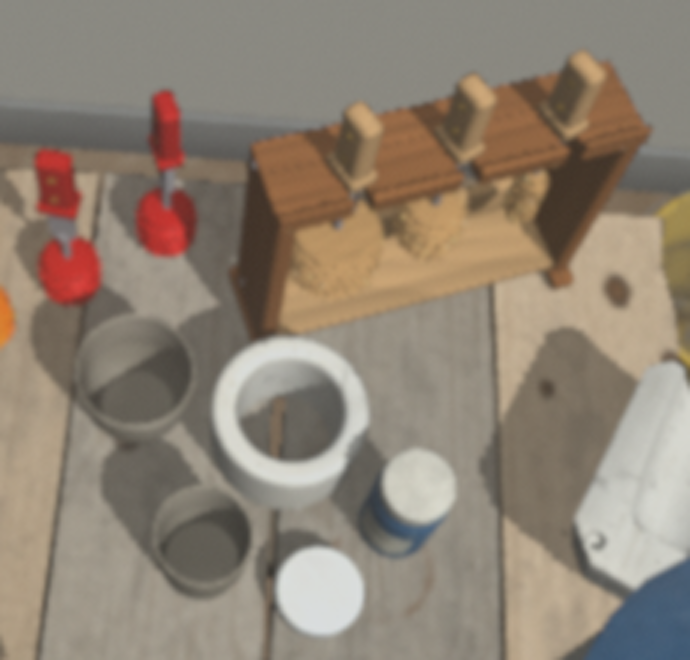

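```bash
python3 - <<'E'
from h import *
t=cam('top');s=cam('side')
T=lambda x,y:(t,190+x/3,130+y/3)
S=lambda x,y:(s,190+x/4,150+y/4)
for n,p,z in[('LB',(250,145),.245),('LF',(270,222),.251),('RF',(650,130),.251),('RB',(608,63),.245)]:
    print(n,onz(*T(*p),z).round(4))
print('side RB',onz(*S(732,245),.245).round(4),'RF',onz(*S(683,300),.251).round(4),'LF',onz(*S(255,130),.251).round(4))
for n,a,b in[('fat',(363,115),(367,45)),('mid',(476,85),(490,88)),('slim',(583,62),(620,135))]:
    print(n,onz(*T(*a),.32).round(4),onz(*S(*b),.32).round(4),tri(T(*a),S(*b)).round(4))
im=t['image'].astype(int);hsv=cv2.cvtColor(t['image'],cv2.COLOR_RGB2HSV)
m=((hsv[...,1]<40)&(hsv[...,2]>110)).astype(np.uint8)
m[:130]=0
cv2.imwrite('pics/m.png',cv2.resize(m[230:350,240:350]*255,None,fx=5,fy=5,interpolation=0))
cv2.imwrite('pics/m2.png',cv2.resize(t['image'][230:350,240:350,::-1],None,fx=6,fy=5,interpolation=cv2.INTER_CUBIC)[:600])
E
```

```text
LB [0.5873 0.0593 0.245 ]
LF [0.5276 0.0252 0.251 ]
RF [ 0.7006 -0.2217  0.251 ]
RB [ 0.7563 -0.1816  0.245 ]
side RB [ 0.7594 -0.1861  0.245 ] RF [ 0.7017 -0.2256  0.251 ] LF [0.5316 0.0094 0.251 ]
fat [ 0.5906 -0.016   0.32  ] [ 0.5919 -0.0222  0.32  ] [ 0.5944 -0.0157  0.3153]
mid [ 0.642  -0.0835  0.32  ] [ 0.6416 -0.0893  0.32  ] [ 0.6447 -0.0837  0.316 ]
slim [ 0.6885 -0.1516  0.32  ] [ 0.6901 -0.1566  0.32  ] [ 0.6925 -0.1523  0.3161]
```

View pics/m2.png

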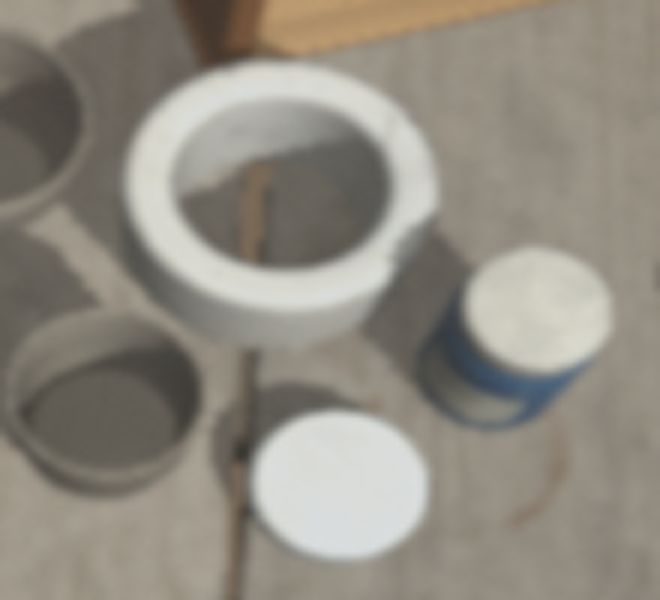

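View pics/m.png

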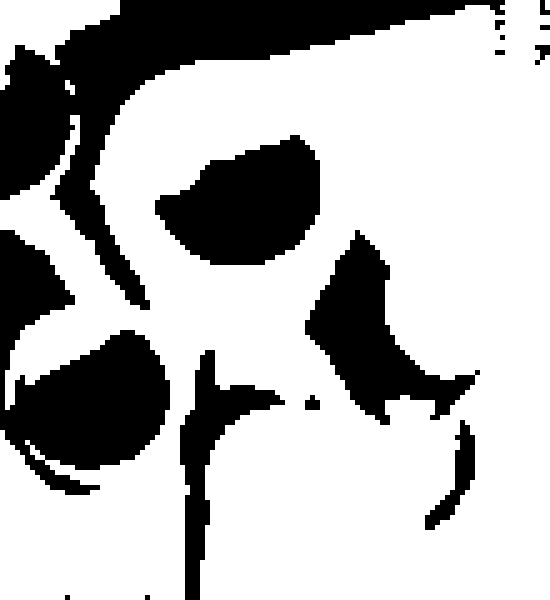

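```bash
python3 - <<'E'
from h import *
from scipy.optimize import least_squares
t=cam('top')
g=cv2.cvtColor(t['image'],cv2.COLOR_RGB2GRAY)[230:350,240:350]
for x,y in[(250,85),(150,200),(415,180),(240,320),(290,290)]: print(g[y//5,x//6],end=' ')
G=cv2.GaussianBlur(g,(3,3),0)
m=(G>183).astype(np.uint8)
cv2.imwrite('pics/m3.png',cv2.resize(m*255,None,fx=5,fy=5,interpolation=0))
# manual rim points (pixels in m2)
def fit(pts,z,r=None):
    P=np.array([onz(t,240+x/6,230+y/5,z)[:2] for x,y in pts])
    f=least_squares(lambda p:np.hypot(P[:,0]-p[0],P[:,1]-p[1])-p[2],[*P.mean(0),.05])
    return f.x.round(4),np.abs(f.fun).max().round(4)
print(fit([(125,190),(265,60),(440,190),(160,270),(230,305),(300,310),(180,85),(360,88)],.08))
print(fit([(170,195),(392,185),(280,97),(285,270),(210,245),(370,235),(200,128),(360,128)],.08))
s=cam('side')
S=lambda x,y:(s,190+x/4,150+y/4)
for p in[(122,345),(195,332),(275,385),(255,435),(240,348)]: print(onz(*S(*p),.08).round(4))
print('jar',onz(t,240+538/6,230+310/5,.12),'cup rim', onz(t,190+135/3,130+375/3,.09),onz(t,190+200/3,130+540/3,.09),'lid',onz(t,240+340/6,230+485/5,.09))
E
```

```text
218 215 206 143 216 (array([ 0.4627, -0.0248,  0.063 ]), np.float64(0.0023))
(array([ 0.4638, -0.0255,  0.0435]), np.float64(0.0016))
[0.4423 0.0293 0.08  ]
[0.4934 0.0258 0.08  ]
[ 0.5275 -0.0423  0.08  ]
[ 0.4996 -0.0822  0.08  ]
[5.174e-01 1.000e-04 8.000e-02]
jar [ 0.42328892 -0.13498075  0.12      ] cup rim [0.44535559 0.09989103 0.09      ] [0.33790118 0.00715272 0.09      ] lid [ 0.33165155 -0.08907033  0.09      ]
```

View pics/m3.png

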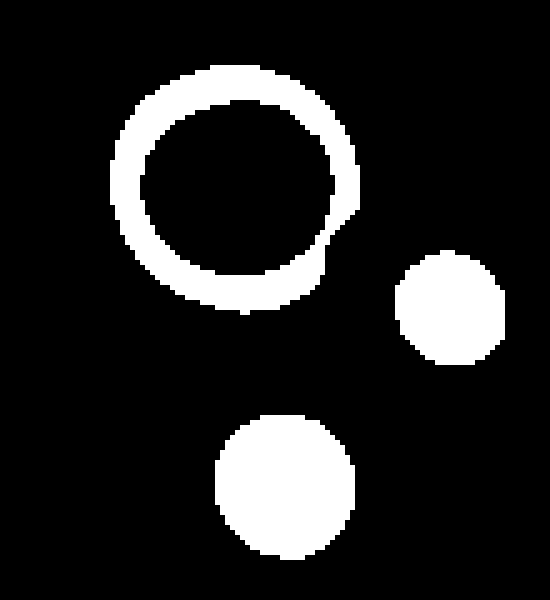

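Confirmed: the medium brush (56 mm bristles) is in the middle slot, and the orange and red look-alikes stand apart to the left. I'll move above it, with tool x along the rail.

Call:
{"fn": "drive_tool", "kwargs": {
  "commands": [
    {"dz": -18, "gripper": 0},
    {"dz": -18},
    {"dz": -18},
    {"dx": -39.5, "dy": 59, "dz": -18, "turn": -59.5},
    {"dx": -39.5, "dy": 59, "dz": -18, "turn": -59.5},
    {"dx": -39.5, "dy": 59, "dz": -18, "turn": -59.5},
    {"dx": -39.5, "dy": 59, "dz": -18, "turn": -59.5},
    {"dx": -39.5, "dy": 59, "dz": -18, "turn": -59.5},
    {"dx": -39.5, "dy": 59, "dz": -18, "turn": -59.5},
    {"dx": -39.5, "dy": 59, "dz": -18, "turn": -59.5},
    {"dx": -39.5, "dy": 59, "dz": -18, "turn": -59.5},
    {"dx": -39.5, "dy": 59, "dz": -18, "turn": -59.5},
    {"dx": -39.5, "dy": 59, "dz": -18, "turn": -59.5},
    {"dx": -39.5, "dy": 59, "dz": -18, "turn": -59.5},
    {"dx": -39.5, "dy": 59, "dz": -18, "turn": -59.5},
    {"dx": -39.5, "dy": 59, "dz": -18, "turn": -59.5},
    {"dx": -39.5, "dy": 59, "dz": -18, "turn": -59.5}
  ]
}}

```text
invalid input at $.commands[0]: expected keys gripper, dx, dy, dz, turn
```

```bash
cat >> h.py <<'E'
def st():
    o=ctrl.get_obs();w,x,y,z=o['eef_rot']
    yaw=np.degrees(np.arctan2(2*(x*y+w*z),1-2*(y*y+z*z)))
    print('t',round(o['time_s'],2),'p',np.round(o['eef_pos'],4),'yaw',round(yaw,2),'F',np.round(o['wrist_force'],2),'T',np.round(o['torque'],2),'op',round(o['opening'],3),'quat',np.round(o['eef_rot'],3))
    return o,yaw
def go(x,y,z,yw):
    o,yaw=st();a=np.radians(yaw);p=np.array([x,y,z])-o['eef_pos']
    print('dx %.2f dy %.2f dz %.2f turn %.1f'%(100*(p[0]*np.cos(a)+p[1]*np.sin(a)),100*(p[0]*np.sin(a)-p[1]*np.cos(a)),-100*p[2],-(((yw-yaw)+180)%360-180)))
E
python3 - <<'E'
from h import *
st()
c=cam('wrist');save(c,'c_w.png',s=1.5)
c=cam('top');save(c,'c_t.png',s=1.5)
E
```

```text
t 0.45 p [0.2338 0.5253 0.2392] yaw 66.01 F [-0.93  0.03 -0.32] T [-0.05  0.02 -0.  ] op 0.998 quat [ 0.     0.839  0.545 -0.   ]
```

View pics/c_w.png

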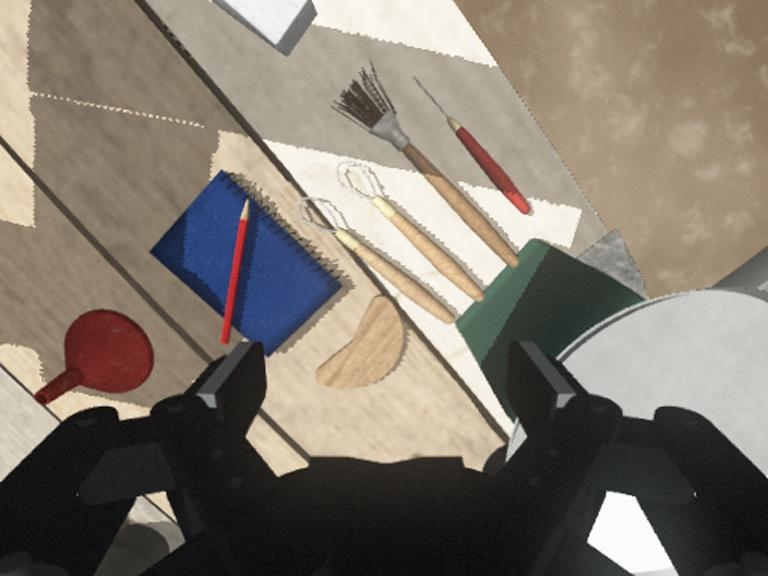

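Nothing moved, because each row needs all five keys. I'll send it again.

Call:
{"fn": "drive_tool", "kwargs": {
  "commands": [
    {"gripper": 0, "dx": 0, "dy": 0, "dz": -18, "turn": 0},
    {"gripper": 0, "dx": 0, "dy": 0, "dz": -18, "turn": 0},
    {"gripper": 0, "dx": 0, "dy": 0, "dz": -18, "turn": 0},
    {"gripper": 0, "dx": -39.5, "dy": 59, "dz": -18, "turn": -59.5},
    {"gripper": 0, "dx": -39.5, "dy": 59, "dz": -18, "turn": -59.5},
    {"gripper": 0, "dx": -39.5, "dy": 59, "dz": -18, "turn": -59.5},
    {"gripper": 0, "dx": -39.5, "dy": 59, "dz": -18, "turn": -59.5},
    {"gripper": 0, "dx": -39.5, "dy": 59, "dz": -18, "turn": -59.5},
    {"gripper": 0, "dx": -39.5, "dy": 59, "dz": -18, "turn": -59.5},
    {"gripper": 0, "dx": -39.5, "dy": 59, "dz": -18, "turn": -59.5},
    {"gripper": 0, "dx": -39.5, "dy": 59, "dz": -18, "turn": -59.5},
    {"gripper": 0, "dx": -39.5, "dy": 59, "dz": -18, "turn": -59.5},
    {"gripper": 0, "dx": -39.5, "dy": 59, "dz": -18, "turn": -59.5},
    {"gripper": 0, "dx": -39.5, "dy": 59, "dz": -18, "turn": -59.5},
    {"gripper": 0, "dx": -39.5, "dy": 59, "dz": -18, "turn": -59.5},
    {"gripper": 0, "dx": -39.5, "dy": 59, "dz": -18, "turn": -59.5},
    {"gripper": 0, "dx": -39.5, "dy": 59, "dz": -18, "turn": -59.5},
    {"gripper": 0, "dx": -39.5, "dy": 59, "dz": -18, "turn": -59.5}
  ]
}}

```text
time_s: 2.8
eef_pos: [0.6119, -0.0742, 0.4199]
eef_rot: [0.0, 0.457, 0.889, 0.0]
wrist_force: [-0.5, -0.1, -0.0]
opening: 1.0
```

```bash
python3 - <<'E'
from h import *
st()
c=cam('wrist');save(c,'c_w.png',s=1.5)
c=cam('top');save(c,'c_t.png',s=1.5)
E
```

```text
t 2.8 p [ 0.6119 -0.0742  0.4199] yaw 125.59 F [-0.53 -0.12 -0.04] T [-0.    0.08  0.05] op 1.0 quat [0.    0.457 0.889 0.   ]
```

View pics/c_w.png

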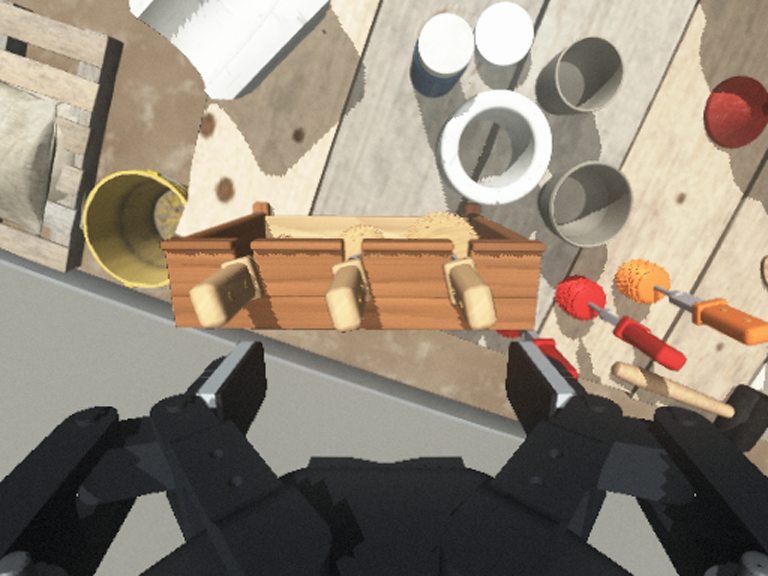

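```bash
python3 - <<'E'
from h import *
c=cam('wrist');save(c,'c_w2.png',(100,130,370,230),3)
print(-np.array(c['R']).T@np.array(c['t']))
for z in(.41,.32,.245): print(np.array(proj(c,[.6119,-.0742,z]))*1.5)
for p,z in [((545,241),.251),((162,241),.251),((540,329),.245),((176,329),.245),((252,241),.251),((363,241),.251)]: print(p,onz(c,p[0]/1.5,p[1]/1.5,z).round(4))
E
```

```text
[ 0.55851614 -0.11228049  0.55453223]
[385.59295849 344.78691895]
[385.74872858 282.02785704]
[385.81301676 256.04832383]
(545, 241) [0.5306 0.0166 0.251 ]
(162, 241) [ 0.7012 -0.2218  0.251 ]
(540, 329) [0.5876 0.0647 0.245 ]
(176, 329) [ 0.7635 -0.18    0.245 ]
(252, 241) [ 0.6605 -0.1644  0.251 ]
(363, 241) [ 0.6115 -0.0957  0.251 ]
```

View pics/c_w2.png

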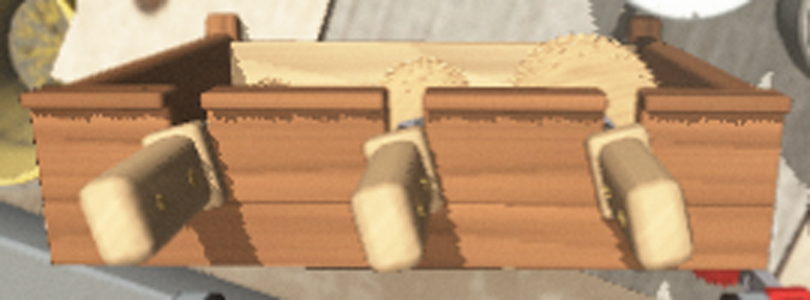

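```bash
python3 - <<'E'
from h import *
c=cam('wrist')
W=lambda x,y:(c,100+x/3,130+y/3)
a=np.radians(35.6);X=np.array([np.cos(a),np.sin(a)]);Y=np.array([-np.sin(a),np.cos(a)])
def rel(n,p): p=p[:2]; print(n,p.round(4),'along x %.4f y %.4f'%(p@X,p@Y))
for n,l,r in[('slim',170,203),('mid',387,426),('fat',605,641)]:
    rel(n+' slot lip',(onz(*W(l,90),.251)+onz(*W(r,90),.251))/2)
for n,p in[('slim',(122,220)),('mid',(390,232)),('fat',(652,230))]: rel(n+' top',onz(*W(*p),.319))
# bolster front-edge at slot rail: bottom corners of the bolster in view
rel('bolst front L',onz(*W(367,143),.257));rel('bolst front R',onz(*W(423,128),.257))
rel('topcam mid',np.array([.642,-.0835]));rel('side mid',np.array([.6416,-.0893]))
rel('rail front edge',(onz(*W(25,92),.251)+onz(*W(790,95),.251))/2)
go(.642,-.087,.32,125.6)
E
```

```text
slim slot lip [ 0.6638 -0.1704] along x 0.4405 y -0.5250
mid slot lip [ 0.6152 -0.1022] along x 0.4407 y -0.4412
fat slot lip [ 0.5675 -0.0358] along x 0.4406 y -0.3595
slim top [ 0.6871 -0.1533] along x 0.4694 y -0.5247
mid top [ 0.6418 -0.0837] along x 0.4731 y -0.4417
fat top [ 0.5943 -0.0186] along x 0.4724 y -0.3611
bolst front L [ 0.6393 -0.1031] along x 0.4598 y -0.4560
bolst front R [ 0.6223 -0.0893] along x 0.4540 y -0.4348
topcam mid [ 0.642  -0.0835] along x 0.4734 y -0.4416
side mid [ 0.6416 -0.0893] along x 0.4697 y -0.4461
rail front edge [ 0.6163 -0.1022] along x 0.4416 y -0.4418
t 3.0 p [ 0.612  -0.0744  0.42  ] yaw 125.59 F [-0.78  0.25 -0.24] T [ 0.03 -0.06 -0.01] op 1.003 quat [0.    0.457 0.889 0.   ]
dx -2.77 dy 1.71 dz 10.00 turn -0.0
```

In the wrist view the medium grip's top is near pixel (230,207), at about (0.641, -0.085). That agrees with the top camera, so I'll align above it, go down and grip.

Call:
{"fn": "drive_tool", "kwargs": {
  "commands": [
    {"gripper": 0, "dx": -2.5, "dy": 1.8, "dz": 0, "turn": 0},
    {"gripper": 0, "dx": -2.5, "dy": 1.8, "dz": 0, "turn": 0},
    {"gripper": 0, "dx": -2.5, "dy": 1.8, "dz": 4, "turn": 0},
    {"gripper": 0, "dx": -2.5, "dy": 1.8, "dz": 8, "turn": 0},
    {"gripper": 0, "dx": -2.5, "dy": 1.8, "dz": 8, "turn": 0}
  ]
}}

```text
time_s: 3.62
eef_pos: [0.6392, -0.0842, 0.3357]
eef_rot: [-0.004, 0.458, 0.889, -0.001]
wrist_force: [-0.5, 0.4, -0.3]
opening: 1.006
```

```bash
python3 - <<'E'
from h import *
st()
c=cam('wrist');save(c,'d_w.png',s=1.5)
E
```

```text
t 3.62 p [ 0.6392 -0.0842  0.3357] yaw 125.54 F [-0.54  0.36 -0.29] T [ 0.03 -0.03 -0.  ] op 1.006 quat [-0.004  0.458  0.889 -0.001]
```

View pics/d_w.png

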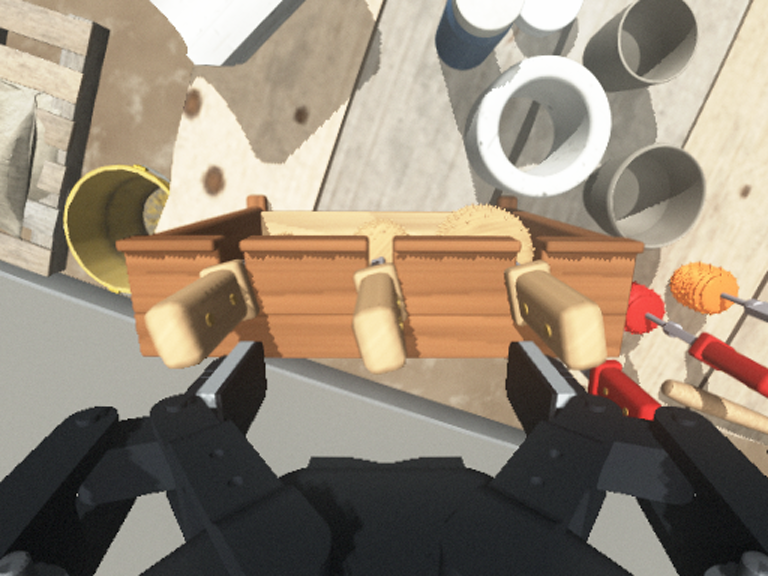

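Call:
{"fn": "drive_tool", "kwargs": {
  "commands": [
    {"gripper": 0, "dx": 0, "dy": 0, "dz": 3, "turn": 0},
    {"gripper": 0, "dx": 0, "dy": 0, "dz": 6.1, "turn": 0},
    {"gripper": 0, "dx": 0, "dy": 0, "dz": 6.1, "turn": 0},
    {"gripper": 0, "dx": 0, "dy": 0, "dz": 6.1, "turn": 0}
  ]
}}

```text
time_s: 4.18
eef_pos: [0.6425, -0.0857, 0.2814]
eef_rot: [0.002, 0.458, 0.889, 0.0]
wrist_force: [-0.1, -0.1, 0.7]
opening: 1.002
```

```bash
python3 - <<'E'
from h import *
st()
c=cam('wrist');save(c,'e_w.png',s=1.5)
c=cam('side');save(c,'e_s.png',(230,130,390,290),4)
c=cam('top');save(c,'e_t.png',(230,110,430,260),4)
E
```

```text
t 4.17 p [ 0.6425 -0.0857  0.2814] yaw 125.51 F [-0.09 -0.08  0.75] T [ 0.01  0.03 -0.  ] op 1.002 quat [0.002 0.458 0.889 0.   ]
```

View pics/e_w.png

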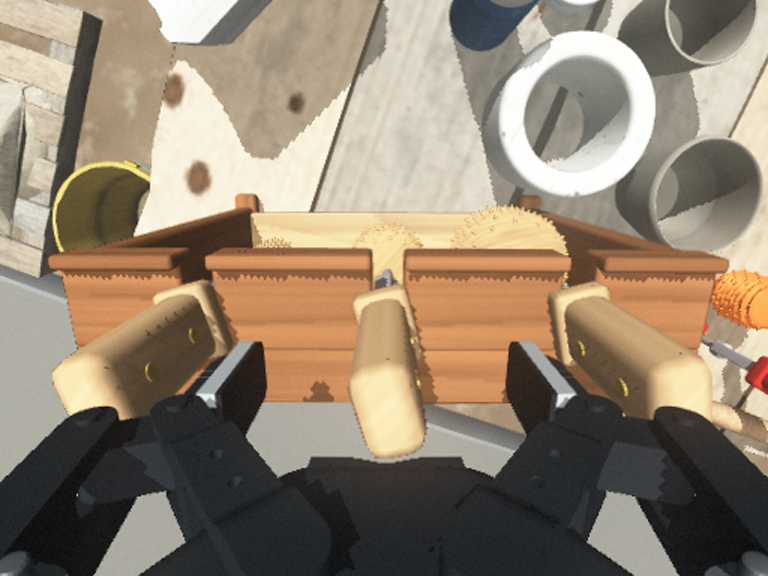

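View pics/e_s.png

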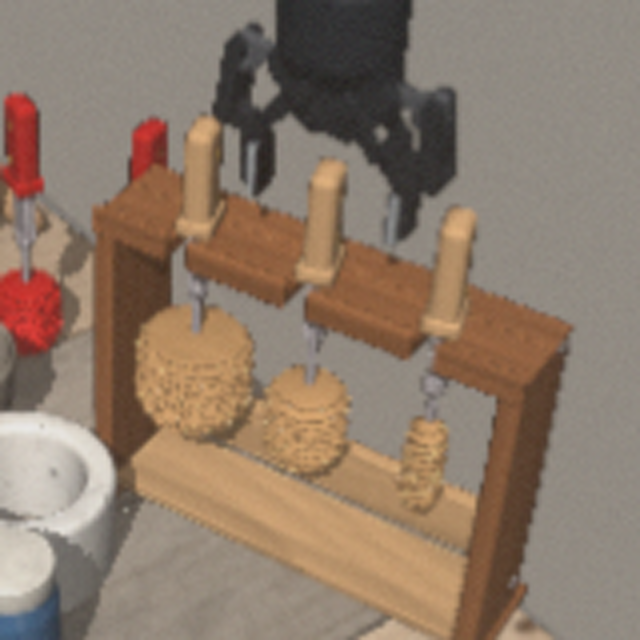

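The medium grip sits centred between the open pads in both views: wrist pixel (385,380), side crop pixel (326,213). I'll close on it.

Call:
{"fn": "drive_tool", "kwargs": {
  "commands": [
    {"gripper": 1, "dx": 0, "dy": 0, "dz": 0.1, "turn": 0},
    {"gripper": 1, "dx": 0, "dy": 0, "dz": 0.1, "turn": 0},
    {"gripper": 1, "dx": 0, "dy": 0, "dz": 0.1, "turn": 0},
    {"gripper": 1, "dx": 0, "dy": 0, "dz": 0.1, "turn": 0},
    {"gripper": 1, "dx": 0, "dy": 0, "dz": 0.1, "turn": 0},
    {"gripper": 1, "dx": 0, "dy": 0, "dz": 0.1, "turn": 0},
    {"gripper": 1, "dx": 0, "dy": 0, "dz": 0.1, "turn": 0}
  ]
}}

```text
time_s: 5.2
eef_pos: [0.6414, -0.0854, 0.2774]
eef_rot: [0.0, 0.458, 0.889, -0.0]
wrist_force: [-0.5, 0.4, 0.9]
opening: 0.218
```

```bash
python3 - <<'E'
from h import *
st()
c=cam('wrist');save(c,'f_w.png',s=1.5)
c=cam('side');save(c,'f_s.png',(230,130,390,290),4)
E
```

```text
t 5.2 p [ 0.6414 -0.0854  0.2774] yaw 125.5 F [-0.49  0.37  0.9 ] T [-0.04  0.06  0.02] op 0.218 quat [ 0.     0.458  0.889 -0.   ]
```

View pics/f_w.png

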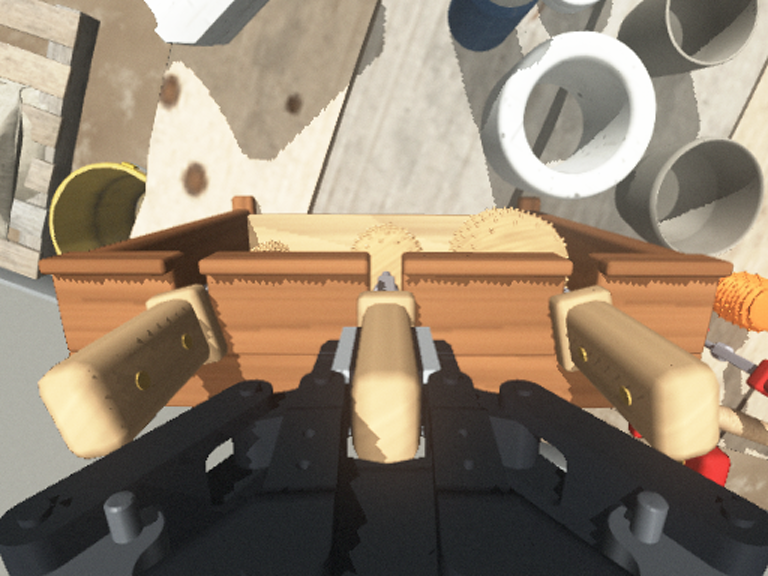

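View pics/f_s.png

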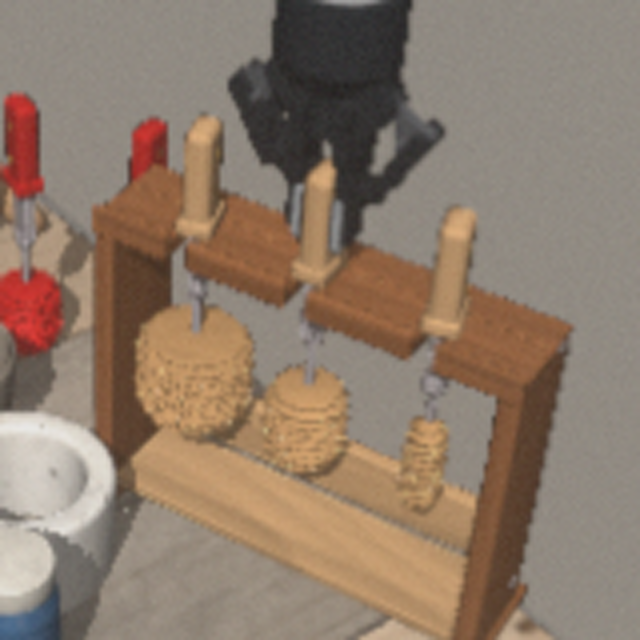

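Gripped (opening 0.218), and the brush hasn't shifted. Before lifting, I'll refine the collar position from this wrist view.

```bash
python3 - <<'E'
from h import *
from scipy.optimize import least_squares
c=cam('wrist');save(c,'g_w.png',(315,10,465,140),5)
def fit(pts,z):
    P=np.array([onz(c,315+x/5,10+y/5,z)[:2] for x,y in pts])
    f=least_squares(lambda p:np.hypot(P[:,0]-p[0],P[:,1]-p[1])-p[2],[*P.mean(0),.05])
    print(f.x.round(4),f.fun.round(4))
g=cv2.cvtColor(c['image'],cv2.COLOR_RGB2GRAY)[10:140,315:465]
cv2.imwrite('pics/g_m.png',cv2.resize(((g>195)*255).astype(np.uint8),None,fx=5,fy=5,interpolation=0))
E
```

```text
(no output)
```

View pics/g_w.png

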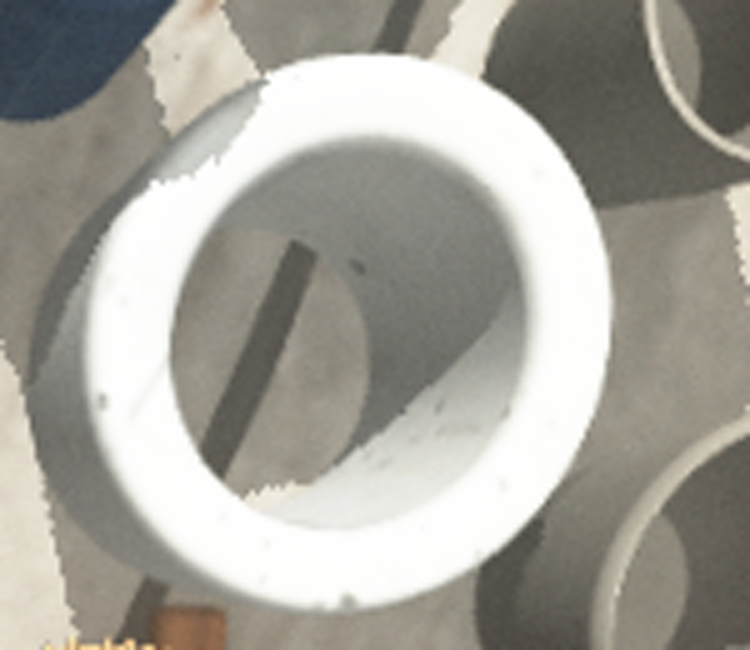

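View pics/g_m.png

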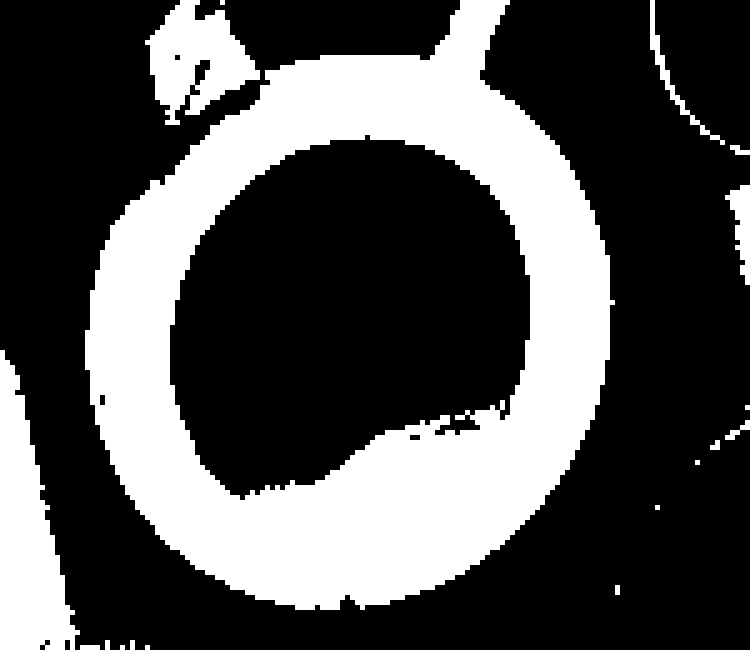

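```bash
python3 - <<'E'
from h import *
from scipy.optimize import least_squares
c=cam('wrist')
def fit(pts,z,r=None):
    P=np.array([onz(c,315+x/5,10+y/5,z)[:2] for x,y in pts])
    f=least_squares(lambda p:np.hypot(P[:,0]-p[0],P[:,1]-p[1])-(r or p[2]),[*P.mean(0),.05])
    print(f.x.round(4),f.fun.round(4))
out=[(87,340),(340,55),(430,60),(560,155),(610,300),(560,480),(460,570),(340,608),(230,580),(130,490),(100,240)]
fit(out,.08);fit(out,.08,.064)
fit([(172,340),(205,225),(300,147),(368,135),(450,155),(515,225),(528,300),(515,400),(335,530),(240,495)],.08)
fit([(368,350),(345,275),(300,240),(365,400),(350,440),(322,475)],.0,.038)
E
```

```text
[ 0.4676 -0.0256  0.0621] [ 0.0004 -0.0008 -0.0004 -0.0007  0.0004  0.0011  0.      0.0003 -0.0013
 -0.001   0.002 ]
[ 0.4675 -0.0258  0.05  ] [-0.0015 -0.0029 -0.0025 -0.0027 -0.0014 -0.0006 -0.0016 -0.0014 -0.003
 -0.0028  0.    ]
[ 0.467  -0.0259  0.0436] [-0.0008  0.0001  0.0001 -0.      0.0006  0.0006 -0.0012 -0.0002  0.0009
 -0.    ]
[ 0.4647 -0.0217  0.05  ] [-0.0011  0.0005  0.0006 -0.0004  0.0004  0.0008]
```

Call:
{"fn": "drive_tool", "kwargs": {
  "commands": [
    {"gripper": 1, "dx": 0, "dy": 0, "dz": -1, "turn": 0},
    {"gripper": 1, "dx": 0, "dy": 0, "dz": -1.8, "turn": 0},
    {"gripper": 1, "dx": 0, "dy": 0, "dz": -1.8, "turn": 0},
    {"gripper": 1, "dx": 0, "dy": 0, "dz": -1.8, "turn": 0}
  ]
}}

```text
time_s: 5.9
eef_pos: [0.6413, -0.0853, 0.2952]
eef_rot: [-0.0, 0.458, 0.889, 0.0]
wrist_force: [0.1, 0.2, -1.2]
opening: 0.22
```

```bash
python3 - <<'E'
from h import *
st()
c=cam('wrist');save(c,'h_w.png',s=1.5)
c=cam('side');save(c,'h_s.png',(230,130,390,290),4)
E
```

```text
t 5.9 p [ 0.6413 -0.0853  0.2952] yaw 125.51 F [ 0.14  0.22 -1.21] T [-0.01 -0.04 -0.02] op 0.22 quat [-0.     0.458  0.889  0.   ]
```

View pics/h_s.png

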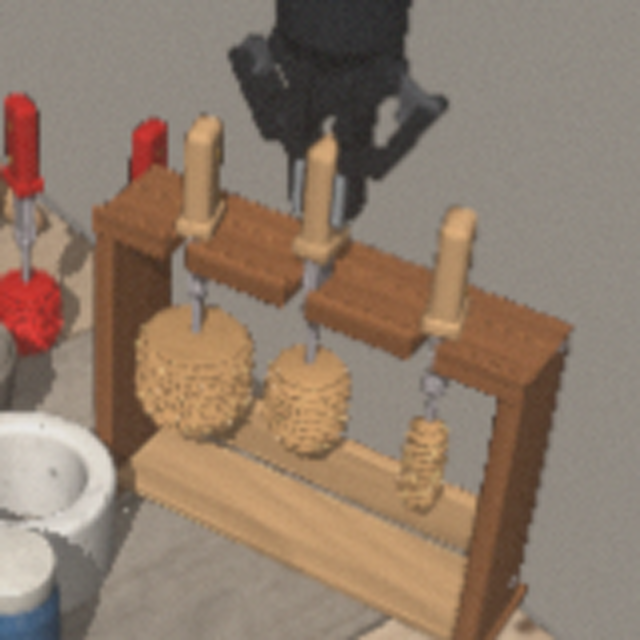

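Lifted 18 mm and clear of the lip. Now I'll slide it straight out of the slot.

Call:
{"fn": "drive_tool", "kwargs": {
  "commands": [
    {"gripper": 1, "dx": 0, "dy": -1.5, "dz": 0, "turn": 0},
    {"gripper": 1, "dx": 0, "dy": -3.5, "dz": 0, "turn": 0},
    {"gripper": 1, "dx": 0, "dy": -5.5, "dz": 0, "turn": 0},
    {"gripper": 1, "dx": 0, "dy": -7.5, "dz": 0, "turn": 0},
    {"gripper": 1, "dx": 0, "dy": -9.5, "dz": 0, "turn": 0},
    {"gripper": 1, "dx": 0, "dy": -10.5, "dz": 0, "turn": 0},
    {"gripper": 1, "dx": 0, "dy": -10.5, "dz": -3, "turn": 0},
    {"gripper": 1, "dx": 0, "dy": -10.5, "dz": -5, "turn": 0},
    {"gripper": 1, "dx": 0, "dy": -10.5, "dz": -5, "turn": 0}
  ]
}}

```text
time_s: 7.12
eef_pos: [0.5566, -0.1468, 0.3473]
eef_rot: [0.002, 0.458, 0.889, 0.0]
wrist_force: [-0.7, 0.2, -1.5]
opening: 0.21
```

```bash
python3 - <<'E'
from h import *
go(.465,-.0255,.345,125.5)
c=cam('wrist');save(c,'i_w.png',s=1.5)
c=cam('side');save(c,'i_s.png',s=1.5)
E
```

```text
t 7.12 p [ 0.5566 -0.1468  0.3473] yaw 125.51 F [-0.74  0.23 -1.46] T [ 0.02  0.06 -0.04] op 0.21 quat [0.002 0.458 0.889 0.   ]
dx 15.20 dy -0.41 dz 0.23 turn 0.0
```

View pics/i_w.png

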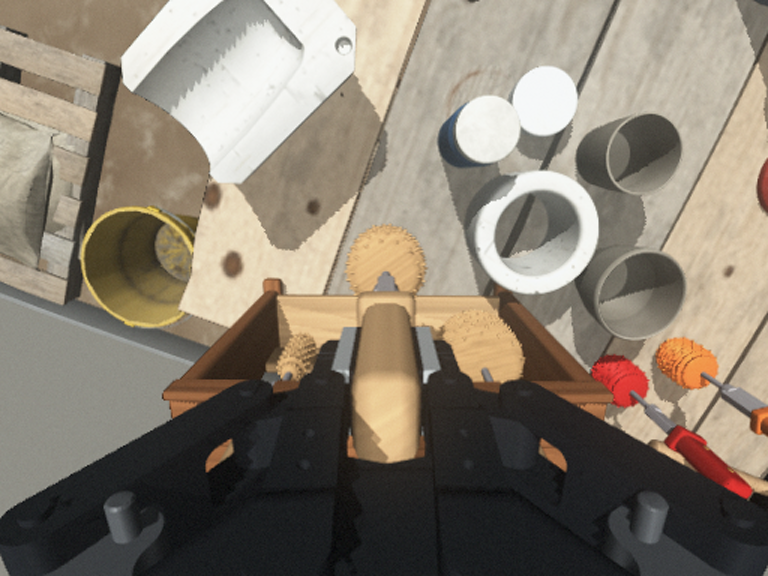

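View pics/i_s.png

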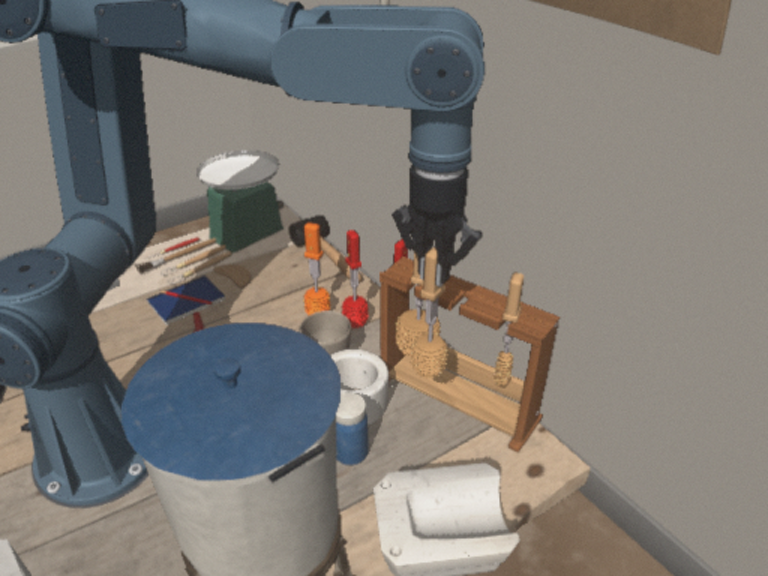

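The brush is out and hangs straight in the pads (bristles at wrist pixel (387,260)). I'll go above the collar, turning so the tool axes line up with the world axes.

Call:
{"fn": "drive_tool", "kwargs": {
  "commands": [
    {"gripper": 1, "dx": 5, "dy": -0.4, "dz": 0, "turn": 10},
    {"gripper": 1, "dx": 10, "dy": -0.4, "dz": 0, "turn": 20},
    {"gripper": 1, "dx": 15, "dy": -0.4, "dz": 0, "turn": 30},
    {"gripper": 1, "dx": 15.2, "dy": -0.4, "dz": 0, "turn": 35.5},
    {"gripper": 1, "dx": 15.2, "dy": -0.4, "dz": 0, "turn": 35.5},
    {"gripper": 1, "dx": 15.2, "dy": -0.4, "dz": 0, "turn": 35.5},
    {"gripper": 1, "dx": 15.2, "dy": -0.4, "dz": 0, "turn": 35.5}
  ]
}}

```text
time_s: 8.1
eef_pos: [0.4645, -0.0254, 0.3448]
eef_rot: [-0.0, 0.707, 0.707, -0.0]
wrist_force: [0.2, -1.3, -0.8]
opening: 0.216
```

```bash
python3 - <<'E'
from h import *
st()
c=cam('wrist');save(c,'j_w.png',s=1.5)
c=cam('side');save(c,'j_s.png',(170,100,330,300),3)
c=cam('top');save(c,'j_t.png',(200,130,400,330),3)
E
```

```text
t 8.1 p [ 0.4645 -0.0254  0.3448] yaw 90.02 F [ 0.25 -1.26 -0.76] T [-0.01  0.02  0.01] op 0.216 quat [-0.     0.707  0.707 -0.   ]
```

View pics/j_w.png

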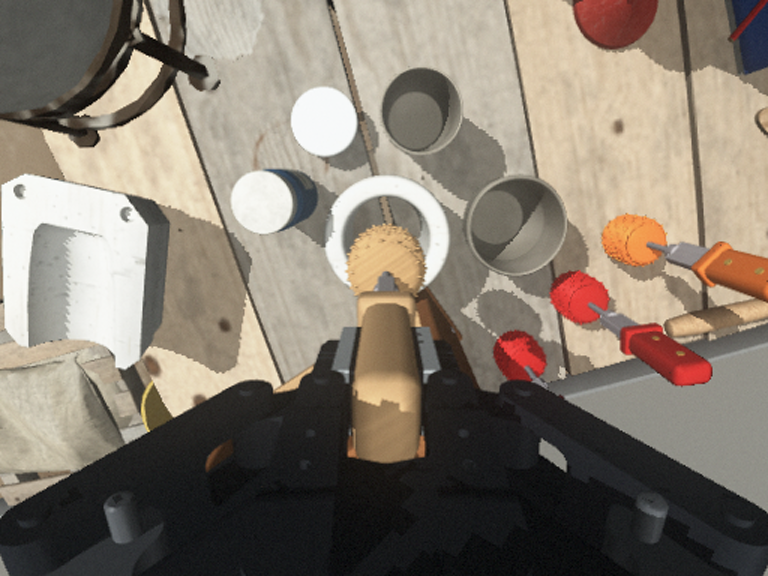

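View pics/j_s.png

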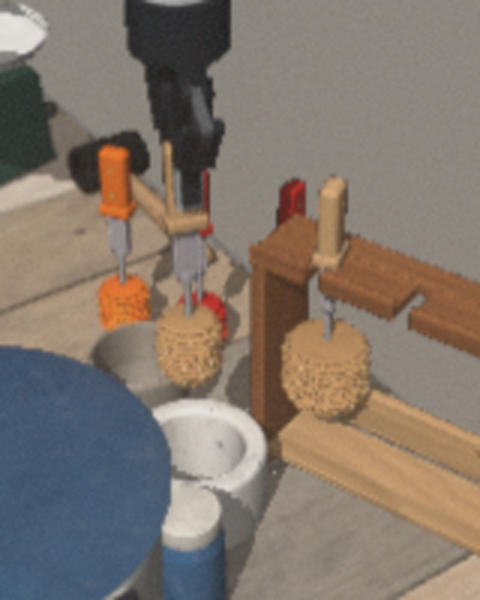

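View pics/j_t.png

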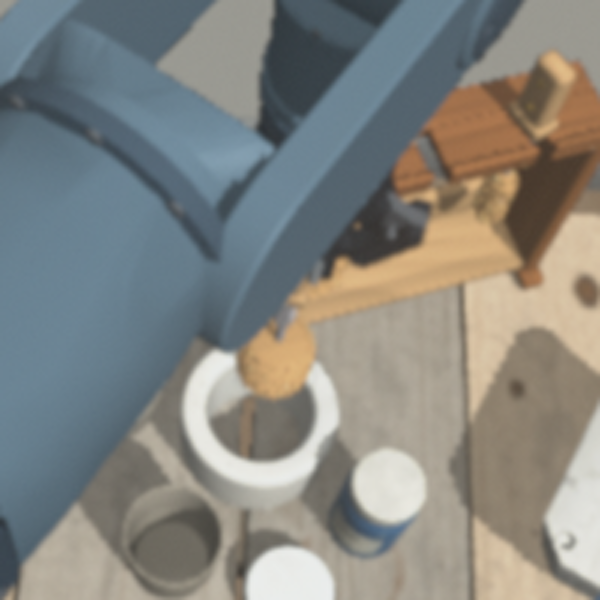

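```bash
python3 - <<'E'
from h import *
w=cam('wrist');s=cam('side');t=cam('top')
A=(t,200+277/3,130+358/3);B=(s,170+189/3,100+347/3);C=(w,387/1.5,259/1.5)
print(tri(A,B),tri(A,B,C),tri(B,C))
z=.3448-.1824+.031
for q in(A,B,C): print(onz(*q,z))
# collar wrist
from scipy.optimize import least_squares
def fit(c,P,z):
    P=np.array([onz(c,x,y,z)[:2] for x,y in P])
    f=least_squares(lambda p:np.hypot(P[:,0]-p[0],P[:,1]-p[1])-p[2],[*P.mean(0),.05]);print(f.x.round(4),abs(f.fun).max().round(4))
fit(w,[(x/1.5,y/1.5) for x,y in[(326,235),(340,198),(388,176),(430,193),(449,232),(446,256),(330,262)]],.08)
fit(w,[(x/1.5,y/1.5) for x,y in[(343,238),(355,210),(388,194),(418,207),(430,235),(428,255)]],.08)
fit(t,[(200+x/3,130+y/3) for x,y in[(183,410),(200,455),(240,483),(280,485),(330,440),(338,405),(320,365),(200,362)]],.08)
fit(t,[(200+x/3,130+y/3) for x,y in[(206,410),(225,445),(262,460),(300,443),(316,412),(310,385)]],.08)
fit(s,[(170+x/3,100+y/3) for x,y in[(267,450),(262,480),(250,425),(215,402),(185,401),(160,410)]],.08)
E
```

```text
[ 0.46377005 -0.02776282  0.19031448] [ 0.46369446 -0.02582466  0.18875405] [ 0.46393908 -0.02389132  0.18701091]
[ 0.46220292 -0.02786639  0.1934    ]
[ 0.46299278 -0.03130029  0.1934    ]
[ 0.46139763 -0.02380956  0.1934    ]
[ 0.4666 -0.0232  0.0615] 0.0006
[ 0.4661 -0.0233  0.0435] 0.0009
[ 0.4637 -0.0251  0.0622] 0.0022
[ 0.4668 -0.0245  0.0441] 0.001
[ 0.4579 -0.0393  0.0683] 0.0036
```

Bristles (58 mm across the blob) and collar, compared within the same camera, differ by about 3 mm in x. I'll shift +3 mm and enter the mouth.

Call:
{"fn": "drive_tool", "kwargs": {
  "commands": [
    {"gripper": 1, "dx": 0.1, "dy": 0.3, "dz": 3, "turn": 0},
    {"gripper": 1, "dx": 0.1, "dy": 0.3, "dz": 6, "turn": 0},
    {"gripper": 1, "dx": 0.1, "dy": 0.3, "dz": 8, "turn": 0},
    {"gripper": 1, "dx": 0.1, "dy": 0.3, "dz": 10, "turn": 0},
    {"gripper": 1, "dx": 0.1, "dy": 0.3, "dz": 11, "turn": 0},
    {"gripper": 1, "dx": 0.1, "dy": 0.3, "dz": 11, "turn": 0},
    {"gripper": 1, "dx": 0.1, "dy": 0.3, "dz": 11, "turn": 0}
  ]
}}

```text
time_s: 9.28
eef_pos: [0.4679, -0.0241, 0.2362]
eef_rot: [0.001, 0.707, 0.707, 0.0]
wrist_force: [-0.7, 0.6, -0.2]
opening: 0.213
```

```bash
python3 - <<'E'
from h import *
st()
c=cam('wrist');save(c,'k_w.png',(170,60,350,230),4)
c=cam('side');save(c,'k_s.png',(190,150,310,300),4)
c=cam('top');save(c,'k_t.png',(230,210,350,310),5)
E
```

```text
t 9.28 p [ 0.4679 -0.0241  0.2362] yaw 90.01 F [-0.71  0.58 -0.2 ] T [ 0.05 -0.03  0.  ] op 0.213 quat [0.001 0.707 0.707 0.   ]
```

View pics/k_w.png

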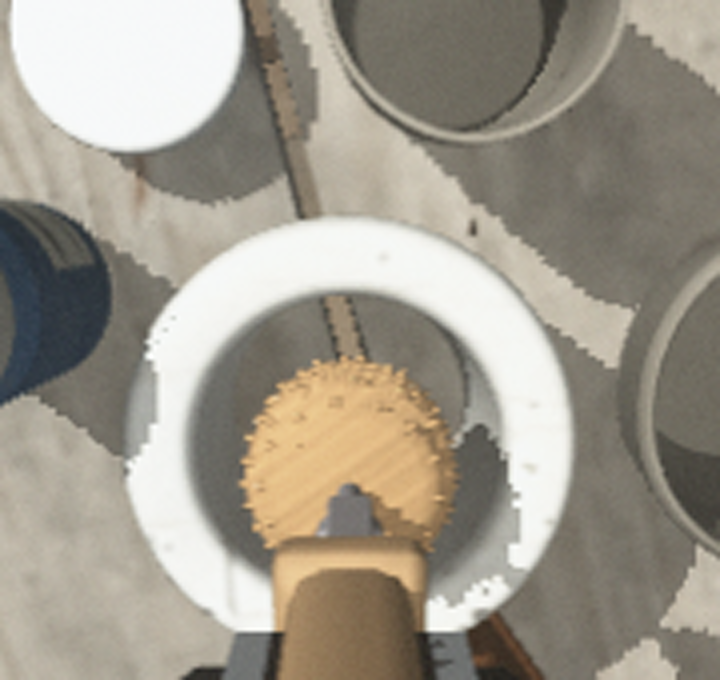

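View pics/k_s.png

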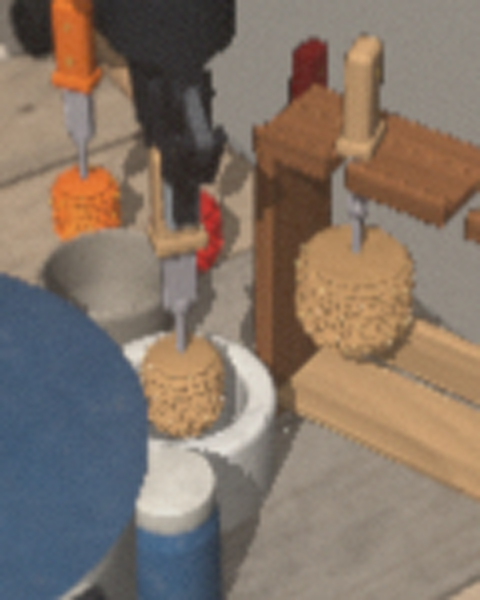

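View pics/k_t.png

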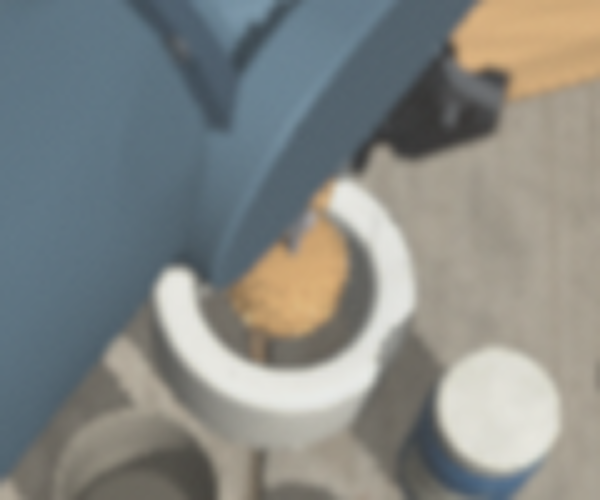

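The bristles are centred inside the mouth: wrist crop span 245–458, bore 188–508. I'll go down to just above the bench, then ease toward the near wall.

Call:
{"fn": "drive_tool", "kwargs": {
  "commands": [
    {"gripper": 1, "dx": 0, "dy": 0, "dz": 1.5, "turn": 0},
    {"gripper": 1, "dx": 0, "dy": 0, "dz": 3, "turn": 0},
    {"gripper": 1, "dx": 0, "dy": 0, "dz": 4.5, "turn": 0},
    {"gripper": 1, "dx": 0, "dy": 0, "dz": 5, "turn": 0},
    {"gripper": 1, "dx": 0, "dy": -0.5, "dz": 5, "turn": 0},
    {"gripper": 1, "dx": 0, "dy": -0.9, "dz": 5, "turn": 0},
    {"gripper": 1, "dx": 0, "dy": -1.2, "dz": 5, "turn": 0},
    {"gripper": 1, "dx": 0, "dy": -1.4, "dz": 5, "turn": 0},
    {"gripper": 1, "dx": 0, "dy": -1.4, "dz": 5, "turn": 0}
  ]
}}

```text
time_s: 10.55
eef_pos: [0.4535, -0.024, 0.1856]
eef_rot: [0.0, 0.707, 0.707, 0.0]
wrist_force: [0.2, -0.2, -1.6]
opening: 0.211
```

```bash
python3 - <<'E'
from h import *
st()
c=cam('wrist');save(c,'l_w.png',(150,40,360,230),3.5)
st()
c=cam('top');save(c,'l_t.png',(230,210,350,310),5)
st()
E
```

```text
t 10.55 p [ 0.4535 -0.024   0.1856] yaw 90.0 F [ 0.19 -0.16 -1.61] T [-0.   -0.1  -0.03] op 0.211 quat [0.    0.707 0.707 0.   ]
t 10.6 p [ 0.4535 -0.024   0.1856] yaw 90.0 F [-0.43 -1.08 -0.18] T [-0.03 -0.15  0.  ] op 0.214 quat [0.    0.707 0.707 0.   ]
t 10.65 p [ 0.4535 -0.024   0.1855] yaw 90.0 F [ 0.15 -0.11 -2.25] T [ 0.   -0.05 -0.01] op 0.215 quat [0.    0.707 0.707 0.   ]
```

View pics/l_w.png

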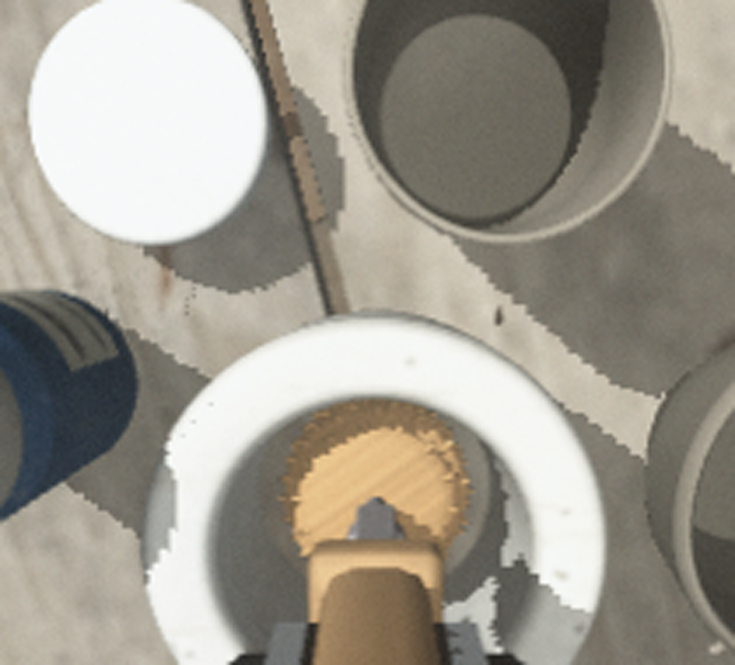

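View pics/l_t.png

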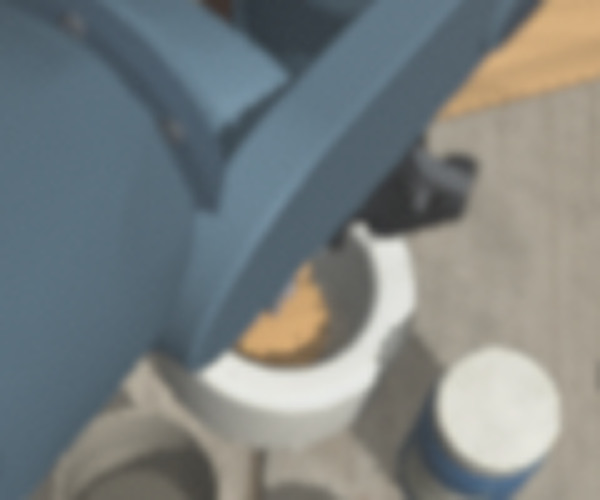

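The wrist view shows the bristles up against the near wall (crop pixel (380,410)). The torque of about -0.1 N m also means light contact. I'll press 4 mm more and make the first stroke.

Call:
{"fn": "drive_tool", "kwargs": {
  "commands": [
    {"gripper": 1, "dx": 0, "dy": -0.4, "dz": 0.1, "turn": 0},
    {"gripper": 1, "dx": 0, "dy": -0.4, "dz": 0.1, "turn": 0},
    {"gripper": 1, "dx": 0, "dy": -0.4, "dz": -1.2, "turn": 0},
    {"gripper": 1, "dx": 0, "dy": -0.4, "dz": -2.4, "turn": 0},
    {"gripper": 1, "dx": 0, "dy": -0.4, "dz": -3.6, "turn": 0},
    {"gripper": 1, "dx": 0, "dy": -0.4, "dz": -4.6, "turn": 0},
    {"gripper": 1, "dx": 0, "dy": -0.4, "dz": -4.6, "turn": 0},
    {"gripper": 1, "dx": 0, "dy": -0.4, "dz": -4.6, "turn": 0}
  ]
}}

```text
time_s: 11.65
eef_pos: [0.4492, -0.0239, 0.2311]
eef_rot: [-0.0, 0.707, 0.707, -0.0]
wrist_force: [0.8, -0.1, -1.5]
opening: 0.215
```

```bash
python3 - <<'E'
from h import *
st()
c=cam('wrist');save(c,'m_w.png',(150,40,360,230),3.5)
st()
c=cam('side');save(c,'m_s.png',(190,150,310,300),4)
st()
E
```

```text
t 11.65 p [ 0.4492 -0.0239  0.2311] yaw 90.01 F [ 0.79 -0.12 -1.47] T [-0.03 -0.12  0.  ] op 0.215 quat [-0.     0.707  0.707 -0.   ]
t 11.7 p [ 0.4491 -0.0239  0.2309] yaw 90.0 F [ 0.38 -0.22 -0.16] T [-0.04 -0.11  0.  ] op 0.215 quat [-0.     0.707  0.707 -0.   ]
t 11.75 p [ 0.4491 -0.0239  0.2308] yaw 90.0 F [ 1.22  0.38 -1.31] T [-0.03 -0.13 -0.06] op 0.216 quat [-0.     0.707  0.707 -0.   ]
```

View pics/m_w.png

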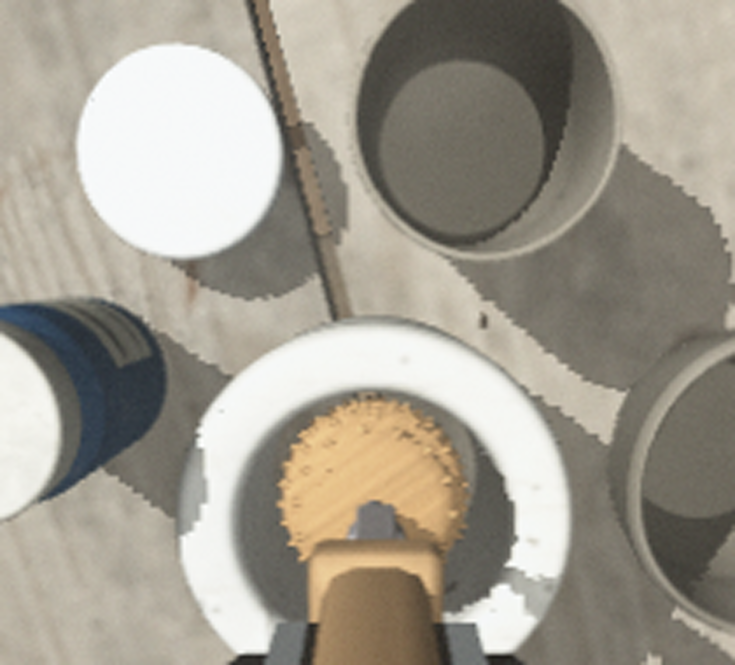

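View pics/m_s.png

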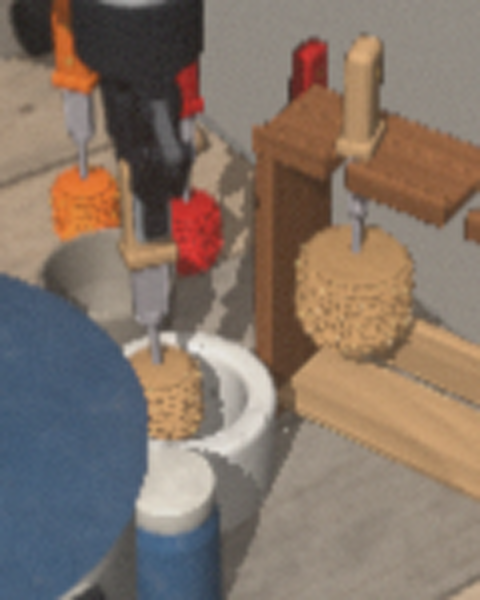

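At the top the bristles are about half out and still touching (Fx ≈ +0.8 N, torque -0.12 N m), and the collar hasn't moved. Next are the remaining near-side strokes.

Call:
{"fn": "drive_tool", "kwargs": {
  "commands": [
    {"gripper": 1, "dx": 0, "dy": 0, "dz": 1.2, "turn": 0},
    {"gripper": 1, "dx": 0, "dy": 0, "dz": 2.4, "turn": 0},
    {"gripper": 1, "dx": 0, "dy": 0, "dz": 3.6, "turn": 0},
    {"gripper": 1, "dx": 0, "dy": 0, "dz": 4.7, "turn": 0},
    {"gripper": 1, "dx": 0, "dy": 0, "dz": 4.7, "turn": 0},
    {"gripper": 1, "dx": 0, "dy": 0, "dz": 4.7, "turn": 0}
  ]
}}

```text
time_s: 12.5
eef_pos: [0.4493, -0.0239, 0.1839]
eef_rot: [-0.0, 0.707, 0.707, -0.0]
wrist_force: [1.0, -0.5, -0.9]
opening: 0.211
```

```bash
python3 - <<'E'
from h import *
st()
c=cam('wrist');save(c,'n_w.png',(150,40,360,230),3.5)
st()
E
```

```text
t 12.5 p [ 0.4493 -0.0239  0.1839] yaw 90.0 F [ 0.98 -0.49 -0.87] T [-0.04 -0.32  0.02] op 0.211 quat [-0.     0.707  0.707 -0.   ]
t 12.55 p [ 0.4492 -0.0239  0.184 ] yaw 90.01 F [ 1.09  0.51 -1.74] T [-0.06 -0.31 -0.03] op 0.212 quat [-0.     0.707  0.707 -0.   ]
```

View pics/n_w.png

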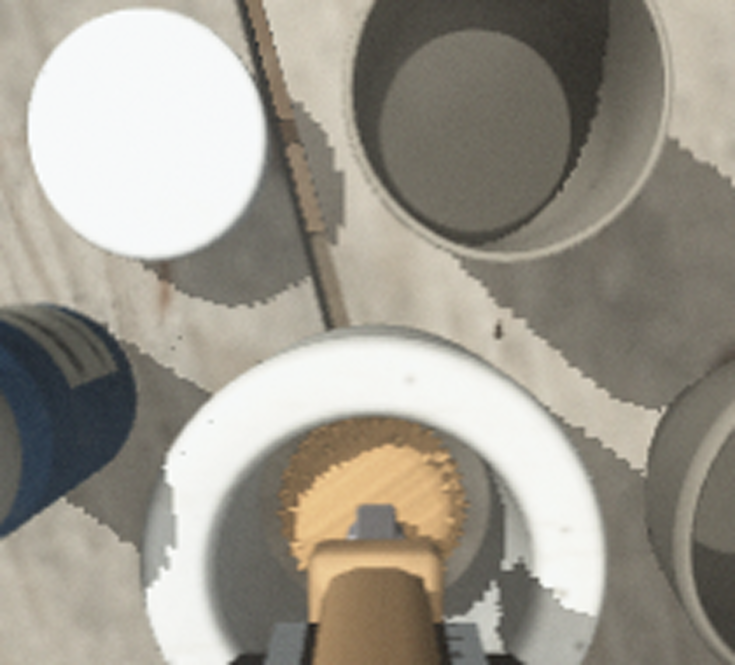

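About 2 N at the bottom (torque -0.32 N m), below the sliding limit. Two more full near-side strokes, slightly lighter at the bottom.

Call:
{"fn": "drive_tool", "kwargs": {
  "commands": [
    {"gripper": 1, "dx": 0, "dy": 0.1, "dz": -1.2, "turn": 0},
    {"gripper": 1, "dx": 0, "dy": 0.1, "dz": -2.4, "turn": 0},
    {"gripper": 1, "dx": 0, "dy": 0, "dz": -3.6, "turn": 0},
    {"gripper": 1, "dx": 0, "dy": 0, "dz": -4.7, "turn": 0},
    {"gripper": 1, "dx": 0, "dy": 0, "dz": -4.7, "turn": 0},
    {"gripper": 1, "dx": 0, "dy": 0, "dz": -3.6, "turn": 0},
    {"gripper": 1, "dx": 0, "dy": 0, "dz": -2.4, "turn": 0},
    {"gripper": 1, "dx": 0, "dy": 0.1, "dz": -1.2, "turn": 0},
    {"gripper": 1, "dx": 0, "dy": 0.1, "dz": 0, "turn": 0},
    {"gripper": 1, "dx": 0, "dy": 0.1, "dz": 0, "turn": 0},
    {"gripper": 1, "dx": 0, "dy": 0.1, "dz": -1.2, "turn": 0},
    {"gripper": 1, "dx": 0, "dy": 0.1, "dz": -2.4, "turn": 0},
    {"gripper": 1, "dx": 0, "dy": 0, "dz": -3.6, "turn": 0},
    {"gripper": 1, "dx": 0, "dy": 0, "dz": -4.7, "turn": 0},
    {"gripper": 1, "dx": 0, "dy": 0, "dz": -4.7, "turn": 0},
    {"gripper": 1, "dx": 0, "dy": 0, "dz": -3.6, "turn": 0},
    {"gripper": 1, "dx": 0, "dy": 0, "dz": -2.4, "turn": 0},
    {"gripper": 1, "dx": 0, "dy": 0.1, "dz": -1.2, "turn": 0},
    {"gripper": 1, "dx": 0, "dy": 0.1, "dz": 0, "turn": 0},
    {"gripper": 1, "dx": 0, "dy": 0.1, "dz": 0, "turn": 0}
  ]
}}

```text
time_s: 15.05
eef_pos: [0.4505, -0.024, 0.1836]
eef_rot: [-0.0, 0.707, 0.707, -0.0]
wrist_force: [1.2, 0.9, -0.6]
opening: 0.214
```

```bash
python3 - <<'E'
from h import *
st()
c=cam('wrist');save(c,'o_w.png',(150,40,360,230),3.5)
c=cam('side');save(c,'o_s.png',(190,150,310,300),4)
st()
E
```

```text
t 15.05 p [ 0.4505 -0.024   0.1836] yaw 90.0 F [ 1.17  0.87 -0.57] T [-0.03 -0.34 -0.01] op 0.214 quat [-0.     0.707  0.707 -0.   ]
t 15.15 p [ 0.4502 -0.0239  0.1837] yaw 90.01 F [ 0.71  0.27 -1.3 ] T [-0.01 -0.31  0.01] op 0.212 quat [-0.     0.707  0.707 -0.   ]
```

View pics/o_w.png

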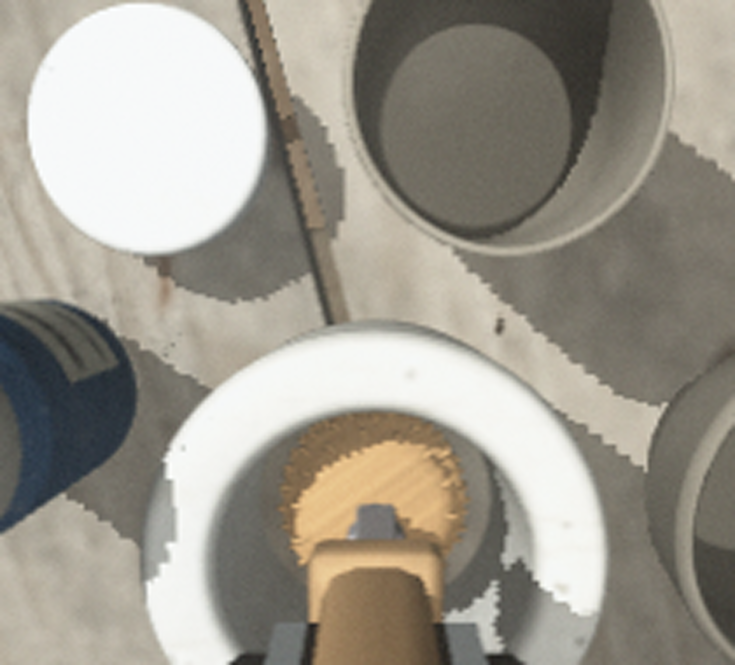

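View pics/o_s.png

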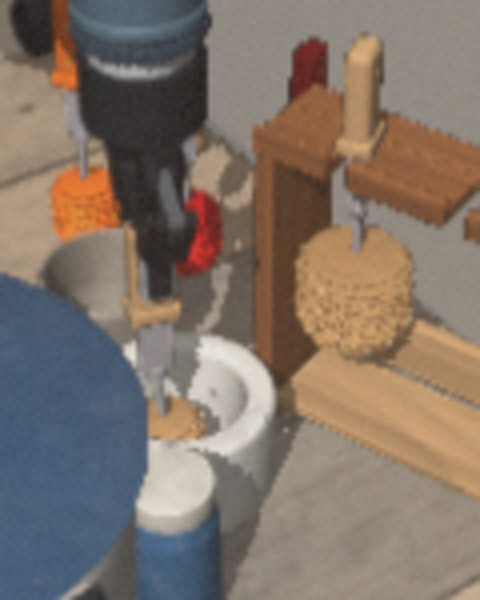

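Three full near-side strokes are done and the collar is where it was (side crop right edge 275). Now I'll cross to the far wall, easing in.

Call:
{"fn": "drive_tool", "kwargs": {
  "commands": [
    {"gripper": 1, "dx": 0, "dy": 1, "dz": -0.2, "turn": 0},
    {"gripper": 1, "dx": 0, "dy": 2, "dz": -0.2, "turn": 0},
    {"gripper": 1, "dx": 0, "dy": 2.6, "dz": 0, "turn": 0},
    {"gripper": 1, "dx": 0, "dy": 3, "dz": 0, "turn": 0},
    {"gripper": 1, "dx": 0, "dy": 3, "dz": 0, "turn": 0},
    {"gripper": 1, "dx": 0, "dy": 3, "dz": 0, "turn": 0}
  ]
}}

```text
time_s: 15.9
eef_pos: [0.4801, -0.0238, 0.1841]
eef_rot: [-0.0, 0.707, 0.707, -0.0]
wrist_force: [-0.2, 0.2, -1.3]
opening: 0.216
```

```bash
python3 - <<'E'
from h import *
st()
c=cam('wrist');save(c,'p_w.png',(150,40,360,230),3.5)
c=cam('side');save(c,'p_s.png',(190,150,310,300),4)
st()
E
```

```text
t 15.9 p [ 0.4801 -0.0238  0.1841] yaw 90.01 F [-0.19  0.21 -1.27] T [ 0.05  0.1  -0.02] op 0.216 quat [-0.     0.707  0.707 -0.   ]
t 16.0 p [ 0.4801 -0.0239  0.1842] yaw 90.0 F [-0.15  0.2  -1.5 ] T [-0.03  0.1   0.03] op 0.215 quat [-0.     0.707  0.707 -0.   ]
```

View pics/p_w.png

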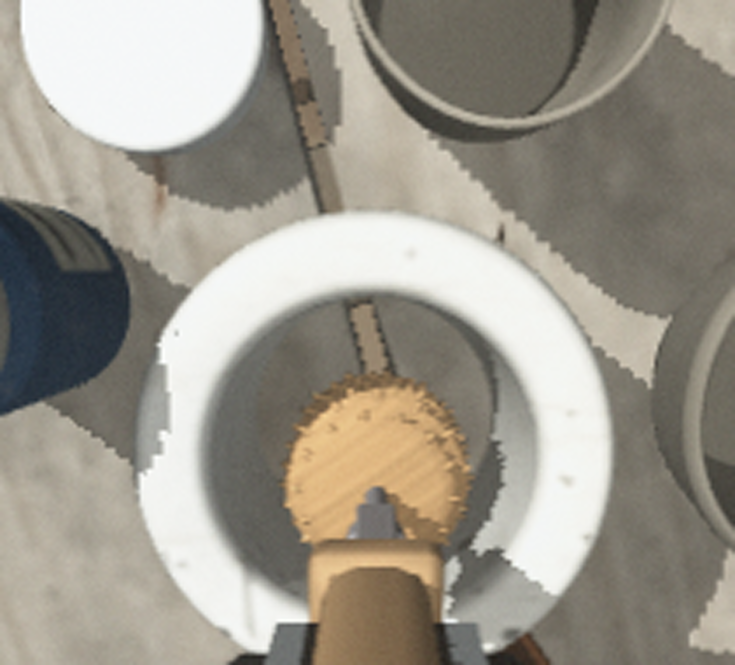

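View pics/p_s.png

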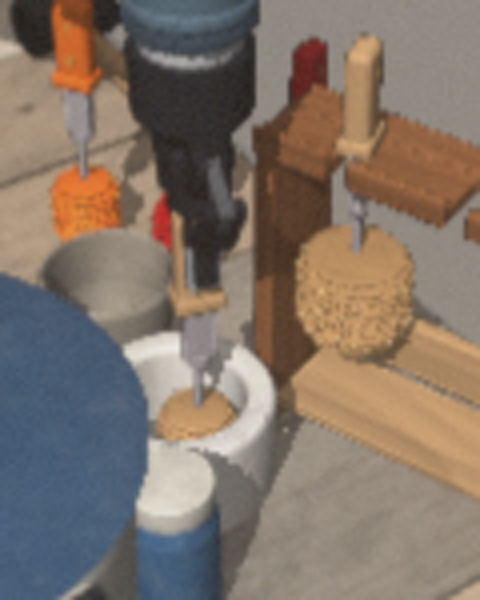

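Light far-wall contact (+0.10 N m). I'll press 4 mm more and make the first far-side stroke.

Call:
{"fn": "drive_tool", "kwargs": {
  "commands": [
    {"gripper": 1, "dx": 0, "dy": 0.4, "dz": 0, "turn": 0},
    {"gripper": 1, "dx": 0, "dy": 0.4, "dz": 0, "turn": 0},
    {"gripper": 1, "dx": 0, "dy": 0.4, "dz": -1.2, "turn": 0},
    {"gripper": 1, "dx": 0, "dy": 0.4, "dz": -2.4, "turn": 0},
    {"gripper": 1, "dx": 0, "dy": 0.4, "dz": -3.6, "turn": 0},
    {"gripper": 1, "dx": 0, "dy": 0.5, "dz": -4.7, "turn": 0},
    {"gripper": 1, "dx": 0, "dy": 0.5, "dz": -4.7, "turn": 0},
    {"gripper": 1, "dx": 0, "dy": 0.5, "dz": -4.7, "turn": 0}
  ]
}}

```text
time_s: 17.0
eef_pos: [0.4853, -0.0239, 0.2312]
eef_rot: [-0.0, 0.707, 0.707, -0.0]
wrist_force: [-0.8, -0.4, -0.8]
opening: 0.215
```

```bash
python3 - <<'E'
from h import *
st()
c=cam('wrist');save(c,'q_w.png',(150,40,360,230),3.5)
c=cam('side');save(c,'q_s.png',(190,150,310,300),4)
st()
E
```

```text
t 17.0 p [ 0.4853 -0.0239  0.2312] yaw 90.0 F [-0.85 -0.42 -0.81] T [ 0.    0.25 -0.01] op 0.215 quat [-0.     0.707  0.707 -0.   ]
t 17.1 p [ 0.4851 -0.0239  0.2308] yaw 90.0 F [-0.05  0.36 -0.18] T [ 0.01  0.16 -0.06] op 0.218 quat [-0.     0.707  0.707 -0.   ]
```

View pics/q_s.png

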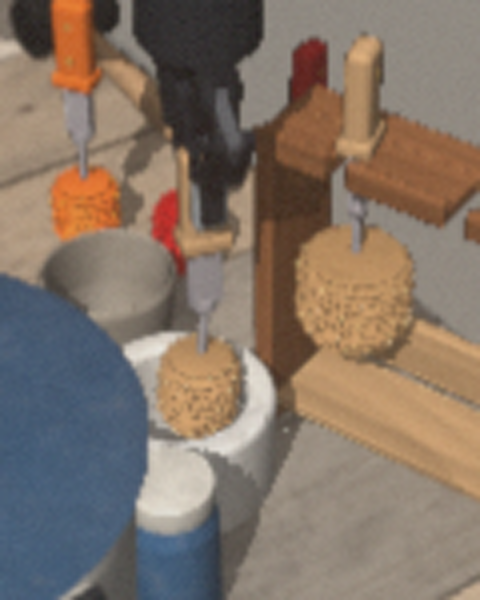

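Contact holds at the top (about 0.2 N m) and the collar is still in place. I'll finish the far-side strokes.

Call:
{"fn": "drive_tool", "kwargs": {
  "commands": [
    {"gripper": 1, "dx": 0, "dy": 0, "dz": 1.2, "turn": 0},
    {"gripper": 1, "dx": 0, "dy": -0.1, "dz": 2.4, "turn": 0},
    {"gripper": 1, "dx": 0, "dy": -0.1, "dz": 3.6, "turn": 0},
    {"gripper": 1, "dx": 0, "dy": -0.1, "dz": 4.7, "turn": 0},
    {"gripper": 1, "dx": 0, "dy": -0.1, "dz": 4.7, "turn": 0},
    {"gripper": 1, "dx": 0, "dy": -0.1, "dz": 3.6, "turn": 0},
    {"gripper": 1, "dx": 0, "dy": -0.1, "dz": 2.4, "turn": 0},
    {"gripper": 1, "dx": 0, "dy": 0, "dz": 1.2, "turn": 0},
    {"gripper": 1, "dx": 0, "dy": 0, "dz": 0, "turn": 0},
    {"gripper": 1, "dx": 0, "dy": 0, "dz": 0, "turn": 0},
    {"gripper": 1, "dx": 0, "dy": 0, "dz": 1.2, "turn": 0},
    {"gripper": 1, "dx": 0, "dy": -0.1, "dz": 2.4, "turn": 0},
    {"gripper": 1, "dx": 0, "dy": -0.1, "dz": 3.6, "turn": 0},
    {"gripper": 1, "dx": 0, "dy": -0.1, "dz": 4.7, "turn": 0},
    {"gripper": 1, "dx": 0, "dy": -0.1, "dz": 4.7, "turn": 0},
    {"gripper": 1, "dx": 0, "dy": -0.1, "dz": 4.7, "turn": 0}
  ]
}}

```text
time_s: 19.1
eef_pos: [0.4843, -0.0239, 0.1838]
eef_rot: [-0.0, 0.707, 0.707, -0.0]
wrist_force: [-1.1, 0.1, -1.0]
opening: 0.214
```

```bash
python3 - <<'E'
from h import *
st()
c=cam('wrist');save(c,'r_w.png',(150,40,360,230),3.5)
st()
E
```

```text
t 19.1 p [ 0.4843 -0.0239  0.1838] yaw 90.0 F [-1.08  0.06 -1.01] T [ 0.05  0.25 -0.01] op 0.214 quat [-0.     0.707  0.707 -0.   ]
t 19.15 p [ 0.4842 -0.0239  0.1838] yaw 90.0 F [-0.75  0.03 -0.28] T [-0.    0.2   0.01] op 0.215 quat [-0.     0.707  0.707 -0.   ]
```

Call:
{"fn": "drive_tool", "kwargs": {
  "commands": [
    {"gripper": 1, "dx": 0, "dy": 0, "dz": -1.2, "turn": 0},
    {"gripper": 1, "dx": 0, "dy": 0, "dz": -2.4, "turn": 0},
    {"gripper": 1, "dx": 0, "dy": 0.1, "dz": -3.6, "turn": 0},
    {"gripper": 1, "dx": 0, "dy": 0.1, "dz": -4.7, "turn": 0},
    {"gripper": 1, "dx": 0, "dy": 0.1, "dz": -4.7, "turn": 0},
    {"gripper": 1, "dx": 0, "dy": 0.1, "dz": -3.6, "turn": 0},
    {"gripper": 1, "dx": 0, "dy": 0, "dz": -2.4, "turn": 0},
    {"gripper": 1, "dx": 0, "dy": 0, "dz": -1.2, "turn": 0},
    {"gripper": 1, "dx": 0, "dy": 0, "dz": 0, "turn": 0},
    {"gripper": 1, "dx": 0, "dy": 0, "dz": 0, "turn": 0},
    {"gripper": 1, "dx": 0, "dy": -1, "dz": -0.1, "turn": 0},
    {"gripper": 1, "dx": 0, "dy": -1.7, "dz": -0.3, "turn": 0},
    {"gripper": 1, "dx": 0, "dy": -1.7, "dz": -0.3, "turn": 0}
  ]
}}

```text
time_s: 20.78
eef_pos: [0.4669, -0.0239, 0.1874]
eef_rot: [0.0, 0.707, 0.707, 0.0]
wrist_force: [-0.1, 0.0, -1.8]
opening: 0.214
```

```bash
python3 - <<'E'
from h import *
st()
c=cam('wrist');save(c,'s_w.png',(150,40,360,230),3.5)
E
```

```text
t 20.77 p [ 0.4669 -0.0239  0.1874] yaw 90.0 F [-0.15  0.02 -1.82] T [-0.03 -0.04  0.  ] op 0.214 quat [0.    0.707 0.707 0.   ]
```

View pics/s_w.png

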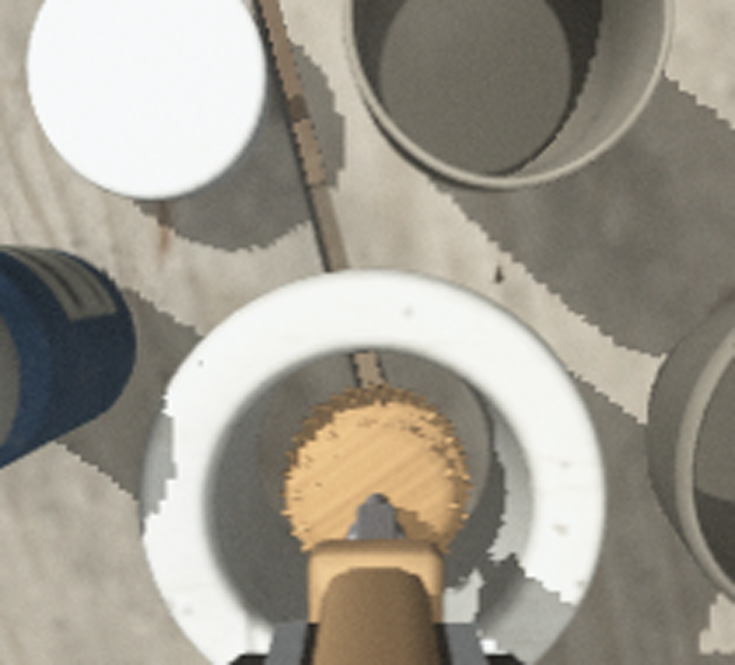

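Three far-side strokes are done (torque +0.2 to +0.25 N m). The brush is centred again and free. Now I'll raise it out and go back in front of the slot.

Call:
{"fn": "drive_tool", "kwargs": {
  "commands": [
    {"gripper": 1, "dx": 0, "dy": 0, "dz": -3, "turn": 0},
    {"gripper": 1, "dx": 0, "dy": 0, "dz": -6, "turn": 0},
    {"gripper": 1, "dx": 0, "dy": 0, "dz": -10, "turn": 0},
    {"gripper": 1, "dx": 0, "dy": 0, "dz": -14, "turn": 0},
    {"gripper": 1, "dx": 0, "dy": 0, "dz": -15.8, "turn": 0},
    {"gripper": 1, "dx": -3, "dy": 2.2, "dz": -15.8, "turn": -10},
    {"gripper": 1, "dx": -6, "dy": 4.4, "dz": -15.8, "turn": -20},
    {"gripper": 1, "dx": -9, "dy": 6.6, "dz": -15.8, "turn": -30},
    {"gripper": 1, "dx": -12.25, "dy": 8.85, "dz": -15.8, "turn": -35.5},
    {"gripper": 1, "dx": -12.25, "dy": 8.85, "dz": -15.8, "turn": -35.5},
    {"gripper": 1, "dx": -12.25, "dy": 8.85, "dz": -15.8, "turn": -35.5},
    {"gripper": 1, "dx": -12.25, "dy": 8.85, "dz": -15.8, "turn": -35.5}
  ]
}}

```text
time_s: 22.32
eef_pos: [0.5555, -0.1455, 0.3451]
eef_rot: [-0.0, 0.458, 0.889, 0.0]
wrist_force: [0.1, 0.6, -1.3]
opening: 0.218
```

```bash
python3 - <<'E'
from h import *
c=cam('wrist');save(c,'t_w.png',s=1.5)
c=cam('side');save(c,'t_s.png',s=1.5)
go(.5558,-.1463,.2955,125.51)
E
```

```text
t 22.43 p [ 0.5556 -0.1456  0.3456] yaw 125.54 F [ 0.64 -0.05 -0.41] T [ 0.   -0.02  0.02] op 0.214 quat [0.    0.458 0.889 0.   ]
dx -0.07 dy -0.03 dz 5.01 turn 0.0
```

View pics/t_w.png

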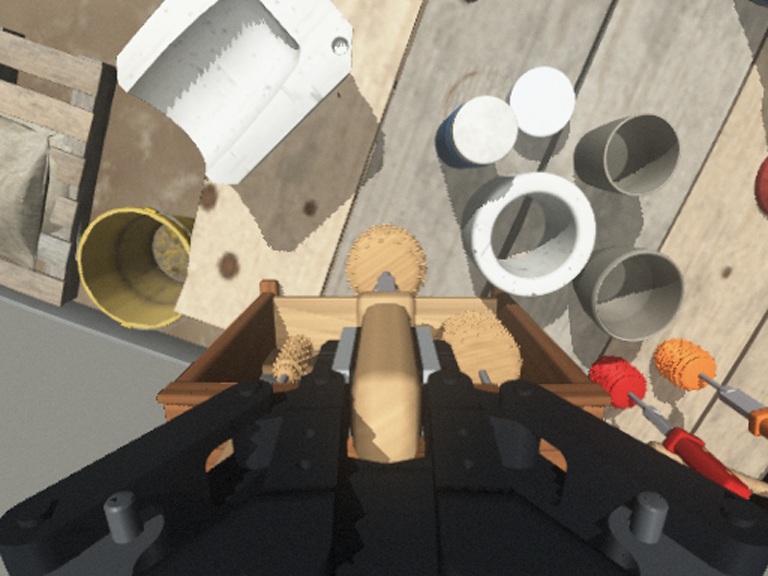

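View pics/t_s.png

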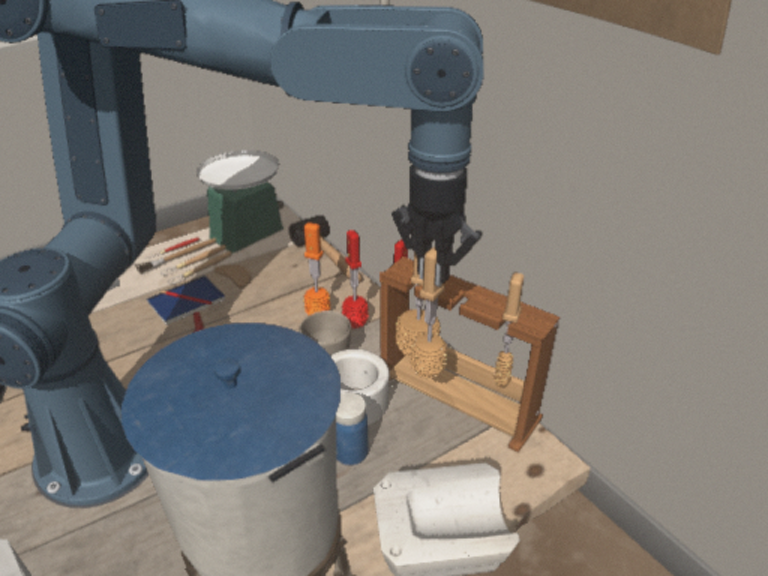

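The picture is the same as the earlier one at this pose: no slip in the grip, and the collar in place. I'll lower to slot height and slide in.

Call:
{"fn": "drive_tool", "kwargs": {
  "commands": [
    {"gripper": 1, "dx": -0.07, "dy": 0, "dz": 2.5, "turn": 0},
    {"gripper": 1, "dx": -0.07, "dy": 0, "dz": 5, "turn": 0},
    {"gripper": 1, "dx": -0.07, "dy": 0, "dz": 5, "turn": 0},
    {"gripper": 1, "dx": -0.07, "dy": 2, "dz": 5, "turn": 0},
    {"gripper": 1, "dx": -0.07, "dy": 4, "dz": 5, "turn": 0},
    {"gripper": 1, "dx": -0.07, "dy": 4.5, "dz": 5, "turn": 0},
    {"gripper": 1, "dx": -0.07, "dy": 4.5, "dz": 5, "turn": 0}
  ]
}}

```text
time_s: 23.3
eef_pos: [0.5934, -0.1203, 0.2954]
eef_rot: [0.0, 0.457, 0.889, -0.0]
wrist_force: [0.5, -0.3, -1.1]
opening: 0.216
```

```bash
python3 - <<'E'
from h import *
c=cam('wrist');save(c,'u_w.png',s=1.5)
go(.6412,-.0853,.2955,125.51)
E
```

```text
t 23.35 p [ 0.593  -0.1206  0.2953] yaw 125.55 F [-0.58  0.26 -1.26] T [0.02 0.03 0.  ] op 0.217 quat [-0.     0.457  0.889 -0.   ]
dx 0.07 dy 5.97 dz -0.02 turn 0.0
```

View pics/u_w.png

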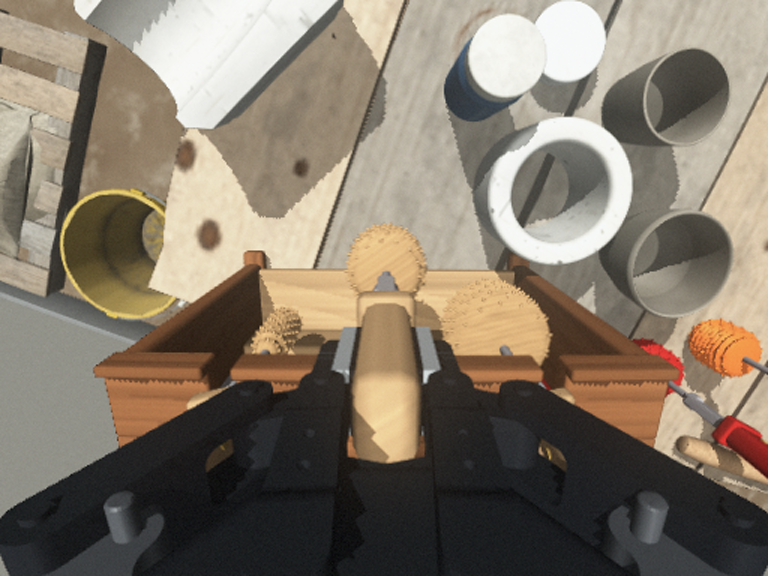

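Call:
{"fn": "drive_tool", "kwargs": {
  "commands": [
    {"gripper": 1, "dx": 0.07, "dy": 1, "dz": 0, "turn": 0},
    {"gripper": 1, "dx": 0.07, "dy": 2, "dz": 0, "turn": 0},
    {"gripper": 1, "dx": 0.07, "dy": 3, "dz": 0, "turn": 0},
    {"gripper": 1, "dx": 0.07, "dy": 4.5, "dz": 0, "turn": 0},
    {"gripper": 1, "dx": 0.07, "dy": 5.9, "dz": 0, "turn": 0},
    {"gripper": 1, "dx": 0.07, "dy": 5.9, "dz": 0, "turn": 0},
    {"gripper": 1, "dx": 0.07, "dy": 5.9, "dz": 0, "turn": 0}
  ]
}}

```text
time_s: 24.22
eef_pos: [0.6405, -0.086, 0.2951]
eef_rot: [-0.0, 0.458, 0.889, -0.0]
wrist_force: [0.6, 0.1, -0.3]
opening: 0.214
```

```bash
python3 - <<'E'
from h import *
c=cam('wrist');save(c,'v_w.png',s=1.5)
c=cam('side');save(c,'v_s.png',(230,130,390,290),4)
go(.6412,-.0853,.2774,125.51)
E
```

```text
t 24.32 p [ 0.6403 -0.0863  0.2953] yaw 125.49 F [ 0.52 -0.15 -1.  ] T [ 0.03 -0.03  0.  ] op 0.212 quat [-0.     0.458  0.889 -0.   ]
dx 0.03 dy 0.13 dz 1.79 turn -0.0
```

View pics/v_w.png

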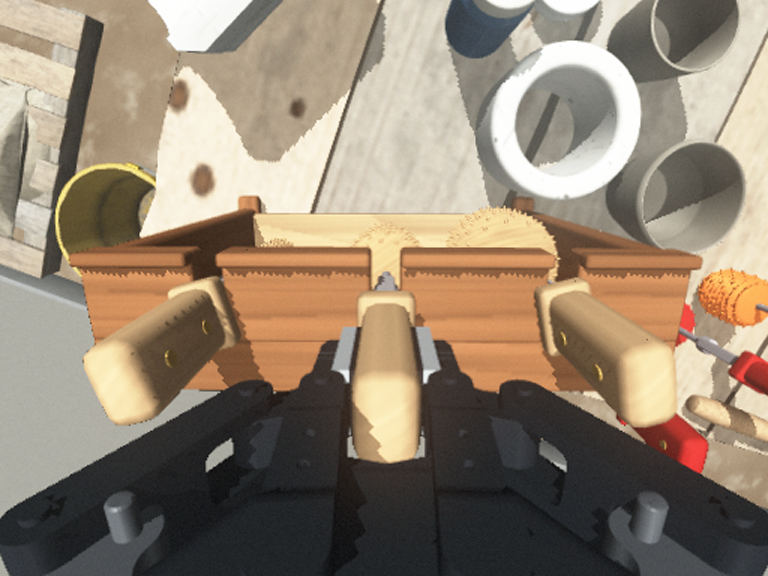

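View pics/v_s.png

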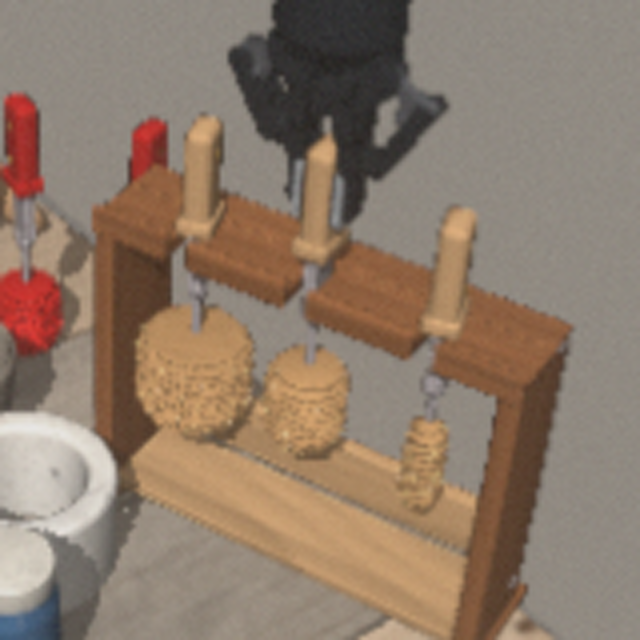

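This matches the lifted picture from earlier: shank in the slot, wrist pixel (385,280). I'll lower it to seat.

Call:
{"fn": "drive_tool", "kwargs": {
  "commands": [
    {"gripper": 1, "dx": 0, "dy": 0.15, "dz": 0.5, "turn": 0},
    {"gripper": 1, "dx": 0, "dy": 0.15, "dz": 1, "turn": 0},
    {"gripper": 1, "dx": 0, "dy": 0.15, "dz": 1.5, "turn": 0},
    {"gripper": 1, "dx": 0, "dy": 0.15, "dz": 1.8, "turn": 0},
    {"gripper": 1, "dx": 0, "dy": 0.15, "dz": 1.8, "turn": 0},
    {"gripper": 1, "dx": 0, "dy": 0.15, "dz": 1.8, "turn": 0}
  ]
}}

```text
time_s: 25.08
eef_pos: [0.6418, -0.0852, 0.2774]
eef_rot: [0.0, 0.458, 0.889, -0.0]
wrist_force: [-0.7, -0.1, 1.1]
opening: 0.214
```

```bash
python3 - <<'E'
from h import *
st()
c=cam('side');save(c,'w_s.png',(230,130,390,290),4)
c=cam('wrist');save(c,'w_w.png',s=1.5)
st()
E
```

```text
t 25.07 p [ 0.6418 -0.0852  0.2774] yaw 125.51 F [-0.71 -0.1   1.12] T [ 0.05  0.14 -0.04] op 0.214 quat [ 0.     0.458  0.889 -0.   ]
t 25.18 p [ 0.6418 -0.0852  0.2774] yaw 125.5 F [-0.1   0.39  0.31] T [-0.    0.17  0.01] op 0.214 quat [ 0.     0.458  0.889 -0.   ]
```

View pics/w_s.png

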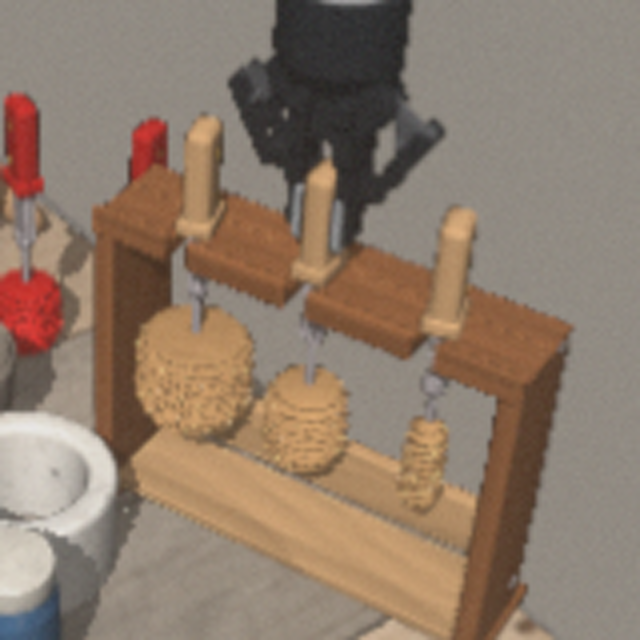

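View pics/w_w.png

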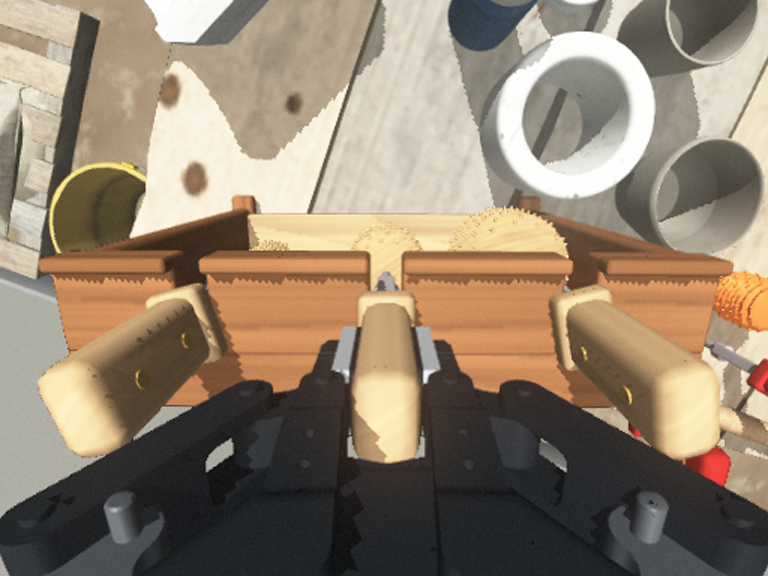

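This matches the originally hung picture, and the rail now carries the weight (Fz up by 1–2 N). I'll open, check, then rise.

Call:
{"fn": "drive_tool", "kwargs": {
  "commands": [
    {"gripper": 0, "dx": 0, "dy": 0, "dz": 0, "turn": 0},
    {"gripper": 0, "dx": 0, "dy": 0, "dz": 0, "turn": 0},
    {"gripper": 0, "dx": 0, "dy": 0, "dz": 0, "turn": 0},
    {"gripper": 0, "dx": 0, "dy": 0, "dz": 0, "turn": 0},
    {"gripper": 0, "dx": 0, "dy": 0, "dz": 0, "turn": 0},
    {"gripper": 0, "dx": 0, "dy": 0, "dz": 0, "turn": 0},
    {"gripper": 0, "dx": 0, "dy": 0, "dz": 0, "turn": 0},
    {"gripper": 0, "dx": 0, "dy": 0, "dz": 0, "turn": 0}
  ]
}}

```text
time_s: 26.18
eef_pos: [0.6418, -0.0851, 0.2773]
eef_rot: [0.0, 0.458, 0.889, 0.0]
wrist_force: [-0.3, -0.2, -0.3]
opening: 0.998
```

```bash
python3 - <<'E'
from h import *
st()
c=cam('wrist');save(c,'x_w.png',s=1.5)
E
```

```text
t 26.18 p [ 0.6418 -0.0851  0.2773] yaw 125.5 F [-0.28 -0.23 -0.32] T [-0.02  0.02 -0.01] op 0.998 quat [0.    0.458 0.889 0.   ]
```

View pics/x_w.png

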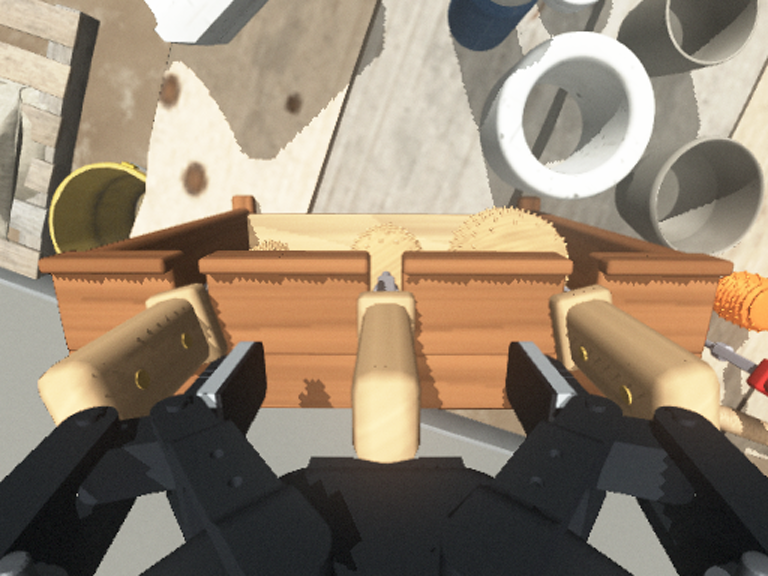

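The brush stands upright in its slot with the pads clear of it. I'll go straight up.

Call:
{"fn": "drive_tool", "kwargs": {
  "commands": [
    {"gripper": 0, "dx": 0, "dy": 0, "dz": -1.5, "turn": 0},
    {"gripper": 0, "dx": 0, "dy": 0, "dz": -4, "turn": 0},
    {"gripper": 0, "dx": 0, "dy": 0, "dz": -8, "turn": 0},
    {"gripper": 0, "dx": 0, "dy": 0, "dz": -12, "turn": 0},
    {"gripper": 0, "dx": 0, "dy": 0, "dz": -14, "turn": 0},
    {"gripper": 0, "dx": 0, "dy": 0, "dz": -14, "turn": 0},
    {"gripper": 0, "dx": 0, "dy": 0, "dz": -14, "turn": 0},
    {"gripper": 0, "dx": 0, "dy": 0, "dz": -14, "turn": 0}
  ]
}}

```text
time_s: 27.22
eef_pos: [0.6413, -0.085, 0.4156]
eef_rot: [-0.001, 0.458, 0.889, -0.0]
wrist_force: [0.4, -1.0, -0.6]
opening: 0.996
```

```bash
python3 - <<'E'
from h import *
st()
c=cam('side');save(c,'y_s.png',(190,150,390,310),4)
c=cam('wrist');save(c,'y_w.png',s=1.5)
E
```

```text
t 27.23 p [ 0.6413 -0.085   0.4156] yaw 125.5 F [ 0.35 -1.01 -0.55] T [-0.02  0.03  0.03] op 0.996 quat [-0.001  0.458  0.889 -0.   ]
```

View pics/y_s.png

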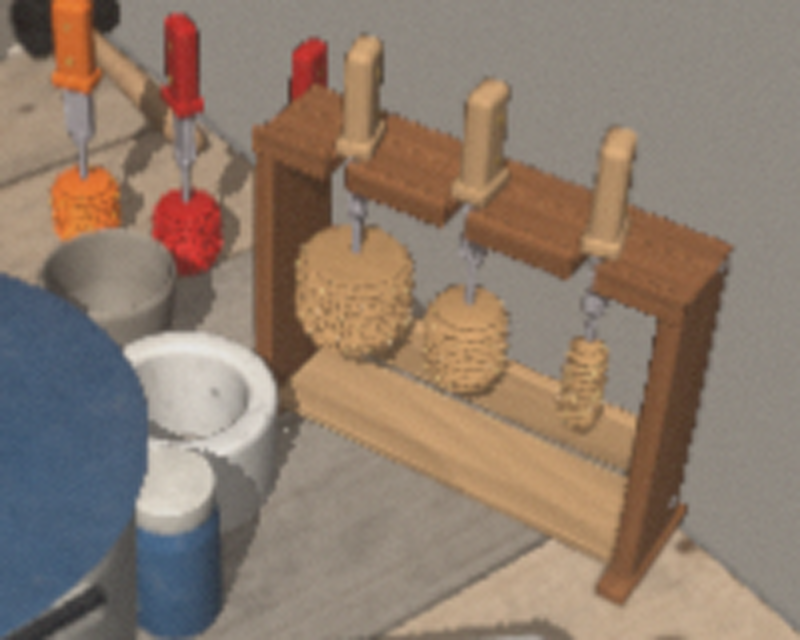

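View pics/y_w.png

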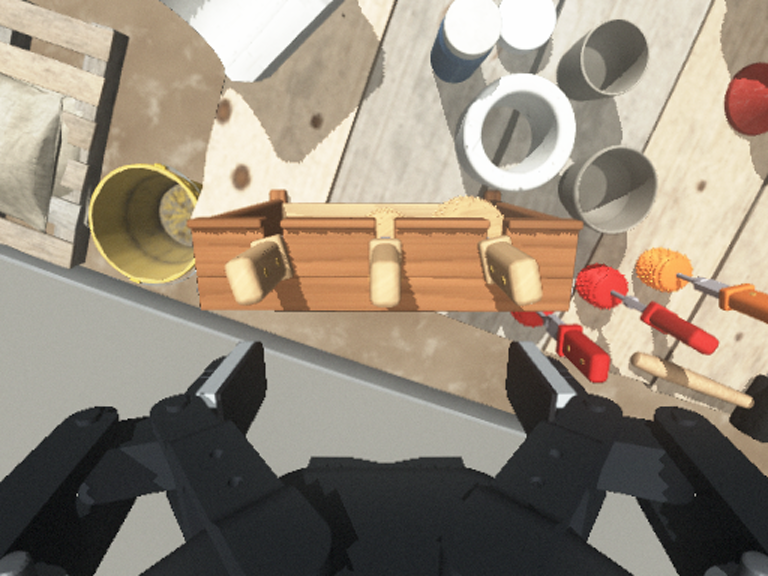

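The side view matches the starting picture (brush at (485,140), collar edge at (275,400) in the crop), and the arm is clear. Handing in.

```bash
python3 -c "
from bench import ctrl
print(ctrl.hand_in())"
```

```text
the job is handed in; nothing more can be done
None
```

The brush is back in its slot and the job is handed in, at about 27 s on the robot's clock. I took the medium brush from the middle slot and made three full up-and-down strokes on the near wall, then three on the far wall. Each ran from about 2 mm above the bench until about half the bristles stood out of the mouth. I then hung the brush back up, let go and raised the arm.

- **Contact:** the torque at the wrist showed the bristles touching at both ends of the strokes I checked. It was 0.1–0.25 N m at the top and 0.2–0.34 N m at the bottom, so about 1–2 N, below the collar's 3 N sliding limit.
- **Last pictures:** the brush hangs as it did at the start, behind the lip and upright. The collar and the other things around it look unmoved to within about a millimetre, and the gripper touches nothing.
- **Disagreement:** the side camera placed things about 5 mm off in y from the top and wrist cameras. I relied on the top and wrist cameras, and later pictures and the contact readings agreed with them.

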